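Restock the bench carousel from the spool dispenser

ROBOT

A 6-joint arm with a two-finger parallel gripper is mounted at the origin on the work surface; the furniture and walls round the work are solid. World frame = base frame: x ahead of the robot, y to its left, z up, the work surface at z = 0. Lengths are in m, angles in rad, forces in N, time in s.
With the tool pointing down it reaches from about 0.3 to 0.875 m from the base axis. Payload 6.4 kg.
Tool frame: the origin (TCP) lies between the finger pads; the fingertips stand 25 mm ahead of it and the grasp point (between the pads) lies 6 mm ahead of it; z points along the fingers, y is the line along which they close (so a half turn about z gives the same grasp; the last joint's range is limited). The gripper opens to 85 mm and grips with 20 to 120 N. Pads are 22 mm wide; open, the fingers measure 114 mm over their backs; the gripper's body (76 mm by 85 mm) begins 54 mm behind the grasp point. The pads swing forward as they close: fully open they stand 13 mm farther back than shut.
Start: joints at [1.132, 0.181, 1.607, -0, 1.354, -0.206], TCP at [0.133, 0.56, 0.226] pointing down, gripper open.
Joint ranges: [-2.99, 2.99], [-0.89, 2.07], [0.3, 2.58], [-1.14, 4.28], [0, 2.63], [-3.12, 3.12]. Speed limits (rad/s): [2.57, 2.57, 3.01, 3.14, 3.14, 3.14].

INTERFACE

Orientations are given as a unit quaternion [w, x, y, z].
In Python, from bench import ctrl gives the robot as it stands.
- The arm moves only by the tool servo_tool, never from a script. Its argument "series" is text: rows parted by semicolons, each of 7 numbers parted by spaces: the gripper command: -1 is fully open, 1 is shut, values between are in proportion, then the shift along the tool's x, y, z in m, then the turn, a rotation vector about the tool's x, y, z in degrees. A call has 1 to 12 rows; each row is the pose to reach, as a shift and turn from the pose commanded when the call began, along the tool's axes at that moment; what a row does not reach only later rows make up. A row lasts 1/12 s, in which the tool goes at most 41.7 mm and 7.16 degrees, less where a joint would pass 70% of its speed; a pose out of reach is approached as far as the arm can. A call with a gripper value outside its range is refused whole. The fingers move at their own pace and stop on an object; the grip force is fixed at half the most. Time passes only in rows, so rows that repeat a pose let the fingers close. It gives the time, the measured TCP pose, the force, the opening and the grip force at its end, in the units of the state.
- ctrl.get_obs(): the state, without advancing time (a new reading comes with each control period).
- ctrl.camera(name): name is "side" or "top" or "wrist"; returns a dict with "img" (400x640x3 uint8, red, green, blue), "z_map" (400x640 float32, m along the optical axis (not along the pixel's ray), 0 where there is no reading), "fovy" (degrees; the focal length in pixels is half the picture's height over the tangent of half this angle, whatever the lens; pixels are square), "cx", "cy" (the principal point, pixels), "extrinsics" (4x4, takes a point from camera to world coordinates); the wrist camera has in their place "T_tool_cam" (4x4, takes a point from camera to tool coordinates, whose origin is the TCP and whose axes are the flange's). Camera axes: x right, y down, z forward; pixel columns grow to the right and rows downward; lengths in m; the calibration is good to about 2 mm. The wrist camera is an equidistant fisheye: a pixel r from the principal point sees the ray r / f radians off the axis. A picture is of the moment at which its call begins: read the wrist's pose just before it.
- ctrl.hand_in(): hands the job in; it is judged then, once.
The state is a dict: "time_s": time; "q": joint angles; "dq": joint speeds; "joint_efforts": joint torques, N m; "eef_pos": TCP position; "eef_rot": TCP orientation; "wrist_force": force on the tool from outside, world axes, zero at the start; "torque": the same for the moment, N m; "opening": opening from 0.0 (shut) to 1.0 (fully open); "grasp_force": force on a finger pad.
Only numpy, scipy, OpenCV 4.12 (cv2) and the standard library are available. Lean on these libraries where they do the work, as an engineer would, in place of code of your own. Each camera call takes 0.05 s, during which the arm holds its last target. There are 200 camera calls.

TASK

Restock the carousel: first turn it by its handle right up to its stop, so that the high-walled half faces the ledge. Then lean the tall spool dispenser, foot on the bench, against the ledge and let go, take it again low down and tip it on over the ledge until all its spools have rolled into the high-walled half, and stand the empty dispenser upright on the bench again. Every wooden heel block on the bench has to lie in the low-walled half (put there before or after the tipping), with the carousel left at its stop and the other things on the bench left alone.

Things in the scene. Friction and masses are not known exactly. Their poses are not given: they have to be found in the camera images.
- stand: Fixed tipping stand, carrying the ledge and the carousel. Origin on the bench top right under the ledge; x is level and is the direction of pouring, from the ledge to the carousel's axis 175 mm away (roughly the robot's right); y along the ledge, z up. Two grey uprights, 14 mm thick, 104 mm high, at y = -79 and +79 mm bear the ledge. Bench clear on the -x side.
- ledge (a point): Top of the middle of the ledge, a round steel bar 20 mm thick along the stand's y, its axis 85 mm and its top 95 mm above the bench, free over 144 mm between the uprights; same axes as the stand.
- carousel (a joint): Angle of the carousel about its upright axis (rad), 0 to 2.5, growing anticlockwise seen from above. 0 is its stop: there the high-walled half faces the ledge squarely. Stays where it is left (friction about 0.1 N m).
- carousel_axis (a point): Centre of the carousel at its floor, 22 mm above the bench; turns with it (at joint 0 same axes as the stand). Round plywood tray, 250 mm across, inner radius 117 mm, parted along its own y by a divider (70 mm high over the middle 150 mm, else 33 mm): the half on its -x side has a rim 42 mm high (for spools), that on its +x side one 24 mm high (for blocks).
- handle_top (a point): Middle of the top of the carousel's turning handle, an upright wooden post 18 to 24 mm thick, its top 124 mm above the bench, 132 mm from the axis, on a lug outside the rim at one end of the divider (carousel's own -y); the upper 65 mm are free to grip, and the hand need not turn with it.
- dispenser: Tall open-topped aluminium box, 57 mm (x) by 65.5 mm (y) by 210 mm high, 0.2 kg, upright left of the stand, spools inside. Origin: centre of its closed foot's underside, z to the mouth. The spools lie one above another, axes along its y, and roll out when it is tipped about its y, over a 65.5 mm wide face. Grip it across the 65.5 mm.
- dispenser_mouth (a point): Centre of the dispenser's open mouth, 210 mm above its foot.
- spool0: Thread spool 49 mm across, 58 mm long, 50 g, lying in the dispenser at the start; origin at the centre of one end, z along its axis. Two spools in all.
- spool0_mid (a point): Middle of that spool.
- spool1: Thread spool 49 mm across, 58 mm long, 50 g, lying in the dispenser at the start; origin at the centre of one end, z along its axis. Two spools in all.
- spool1_mid (a point): Middle of that spool.
- block0: Wooden heel block, 36 mm (x) by 55 mm (y) by 22 mm high, lying loose on the bench; origin at the centre of its underside. One to three blocks are there; absent ones give None.
- block1: Wooden heel block, 36 mm (x) by 55 mm (y) by 22 mm high, lying loose on the bench; origin at the centre of its underside. One to three blocks are there; absent ones give None.
- block2: Wooden heel block, 36 mm (x) by 55 mm (y) by 22 mm high, lying loose on the bench; origin at the centre of its underside. One to three blocks are there; absent ones give None.
- glue_bottle: Glue bottle with red nozzle, 54 mm across, 145 mm high; a bystander, not to be moved. Origin at the centre of its underside.
- tin: Dark round polish tin, 75 mm across, 24 mm high; a bystander, not to be moved. Origin at the centre of its underside.
- measure: Yellow tape measure, 62 x 71 x 32 mm; a bystander, not to be moved. Origin at the centre of its underside.
There are look-alikes about, which are no part of the job. What is shaped like the block1 but grey is not meant.

How it is judged:
By the outcome, as a careful person would: the job done as asked, in the order asked, and still so for the second after the job is handed in, with the robot touching nothing.
Of block0, block1, block2 only 1 to 3 are there at a start; the rules pass over those that are not, and their reading is None.
At some moment in a run one of block0, block1, block2 may be knocked a few centimetres aside while the robot is not near it.
It also fails if it takes over 210 s, if anything falls off the work surface, if the arm or the gripper's body presses on something with over 40 N, if the wrist force passes 120 N, or if a joint passes its speed limit or range.

## Working session

There is one attempt and no reset: what is moved stays moved. The work goes in short steps, Python scripts to look and compute and a tool call to move; the robot and the scene stay as the last step left them, time stands still between calls to the robot, and variables do not carry over. Pictures are saved under pics/ and viewed, at most 14 in all, crops included, and the job is handed in when it is done.

Besides the shell and the picture viewer there is one more tool, called after "Call:" as name(argument=value, ...) on one line, values as JSON. servo_tool: Moves the arm, as the interface text tells. Its arguments: {"type":"object","properties":{"series":{"type":"string"}},"required":["series"]}

```bash
mkdir -p pics; cat > h.py <<'E'
import numpy as np, cv2, math
from bench import ctrl
from scipy.spatial.transform import Rotation as R
def snap(n,fn=None):
    c=ctrl.camera(n)
    if fn: cv2.imwrite('pics/'+fn,c['img'][:,:,::-1])
    return c
def foc(c): return c['img'].shape[0]/2/math.tan(math.radians(c['fovy'])/2)
def cloud(c):
    f=foc(c);z=c['z_map'];v,u=np.mgrid[:z.shape[0],:z.shape[1]]
    P=np.stack([(u-c['cx'])/f*z,(v-c['cy'])/f*z,z],-1)
    E=c['extrinsics'];return P@E[:3,:3].T+E[:3,3]
def Rt():
    o=ctrl.get_obs();q=o['eef_rot'];return np.array(o['eef_pos']),R.from_quat([q[1],q[2],q[3],q[0]]).as_matrix()
E
python3 - <<'E'
from h import *
for n in('top','side'):
    c=snap(n,n+'0.png'); print(n,c['fovy'],c['cx'],c['cy'],c['extrinsics'].round(3).tolist())
    np.save(n+'0.npy',cloud(c))
p,r=Rt();print(p,r.round(3))
E
```

```text
top 45.44129261034775 319.9987072732236 199.30162709932657 [[0.005, -0.998, 0.056, 0.437], [-1.0, -0.005, -0.005, -0.037], [0.006, -0.056, -0.998, 1.19], [0.0, 0.0, 0.0, 1.0]]
side 47.084489840927475 320.974218423215 203.85391343973907 [[-0.243, 0.696, -0.675, 1.277], [0.97, 0.182, -0.162, 0.154], [0.01, -0.694, -0.72, 0.953], [0.0, 0.0, 0.0, 1.0]]
[0.13239389 0.55905185 0.22546854] [[-0.973  0.231 -0.001]
 [ 0.231  0.973 -0.001]
 [ 0.    -0.002 -1.   ]]
```

View pics/top0.png

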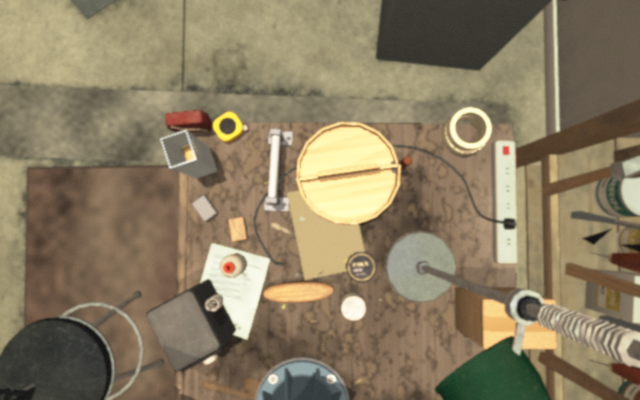

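View pics/side0.png

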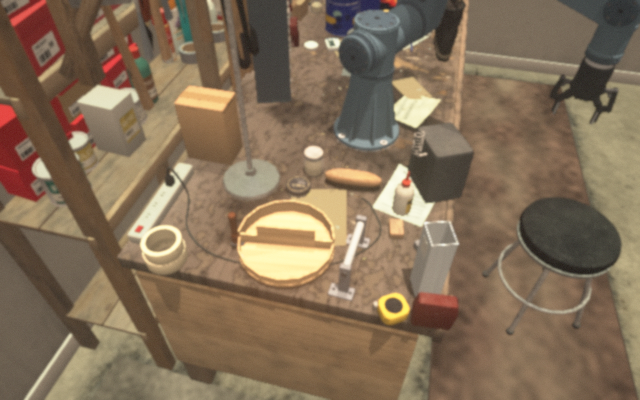

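The top view shows the dispenser (188,155), ledge bar (274,170), carousel (348,172) with its handle at (407,161), a tan block (237,229), a grey look-alike (204,208), glue bottle (232,265), tin (360,266) and tape measure (229,126). In the side view the tan block is at (396,228).

```bash
python3 - <<'E'
from h import *
P=np.load('top0.npy');S=np.load('side0.npy')
for n,(u,v) in dict(bench=(260,215),barA=(275,140),bar=(274,170),barB=(272,195),handle=(407,161),block=(237,229),grey=(204,208),bottle=(232,265),tin=(360,266),meas=(229,126),red=(188,121),measbox=(190,330),cent=(348,176),thing=(281,229)).items(): print(n,P[v,u].round(3))
# carousel by height window / handle
def clu(P,m):
    n,l,s,c=cv2.connectedComponentsWithStats(m.astype(np.uint8)); 
    for i in range(1,n):
        if s[i,4]>15: q=P[l==i]; print(s[i],q.mean(0).round(3),q.min(0).round(3),q.max(0).round(3))
roi=(P[...,0]>.25)&(P[...,0]<.8)&(P[...,1]>-.5)&(P[...,1]<.4)
print('z .012-.03');clu(P,roi&(P[...,2]>.012)&(P[...,2]<.03))
print('z .1-.135');clu(P,roi&(P[...,2]>.105)&(P[...,2]<.135))
print('z .08-.1');clu(P,roi&(P[...,2]>.08)&(P[...,2]<.1))
print('z>.18');clu(P,roi&(P[...,2]>.18))
print('side>.19');clu(S,(S[...,0]>.25)&(S[...,0]<.8)&(abs(S[...,1])<.4)&(S[...,2]>.195)&(S[...,2]<.23))
c=cv2.imread('pics/top0.png')[60:300,140:460];s=cv2.imread('pics/side0.png')[170:340,210:480]
cv2.imwrite('pics/crop1.png',np.vstack([cv2.resize(c,(640,480))]))
E
```

```text
bench [ 0.464  0.106 -0.003]
barA [0.635 0.061 0.096]
bar [0.566 0.063 0.091]
barB [0.508 0.067 0.095]
handle [ 0.584 -0.238  0.122]
block [0.429 0.159 0.021]
grey [0.48  0.241 0.018]
bottle [0.349 0.153 0.112]
tin [ 0.341 -0.141  0.028]
meas [0.68  0.18  0.032]
red [0.677 0.262 0.099]
measbox [0.22  0.226 0.181]
cent [ 0.56  -0.112  0.021]
thing [ 0.429  0.053 -0.003]
z .012-.03
[212 112  35  30 385] [0.678 0.182 0.026] [0.645 0.14  0.012] [0.716 0.223 0.03 ]
[460 117  21  24  71] [ 0.69  -0.423  0.021] [ 0.652 -0.438  0.012] [ 0.707 -0.388  0.03 ]
[443 118  26  37  93] [ 0.647 -0.363  0.02 ] [ 0.617 -0.41   0.012] [ 0.707 -0.346  0.03 ]
[203 120   8  12  25] [0.678 0.234 0.022] [0.669 0.228 0.013] [0.699 0.245 0.029]
[ 299  125   96   53 3302] [ 0.622 -0.101  0.021] [ 0.557 -0.224  0.013] [0.685 0.009 0.03 ]
[491 141   7  79 239] [ 0.553 -0.47   0.022] [ 0.456 -0.475  0.012] [ 0.648 -0.467  0.03 ]
[192 145  24  33  71] [0.584 0.235 0.021] [0.555 0.216 0.012] [0.635 0.269 0.03 ]
[ 299  168   97   54 3547] [ 0.516 -0.117  0.021] [ 0.45  -0.227  0.013] [0.581 0.008 0.03 ]
[467 190  13
[... 3062 characters left out ...]

[ 434  270  206  122 9152] [ 0.311 -0.283  0.625] [ 0.25  -0.477  0.18 ] [ 0.437 -0.037  1.19 ]
[205 296  17  15 163] [0.28  0.174 0.208] [0.267 0.161 0.182] [0.293 0.187 0.23 ]
[159 307  13   9  46] [0.259 0.279 0.181] [0.25  0.267 0.18 ] [0.267 0.292 0.183]
[187 308  11   8  24] [0.273 0.203 0.265] [ 0.251 -0.037  0.18 ] [0.437 0.233 1.19 ]
side>.19
[214 102  14  12 113] [ 0.273 -0.385  0.203] [ 0.251 -0.4    0.195] [ 0.293 -0.373  0.21 ]
[240 118   7  13  59] [ 0.345 -0.288  0.213] [ 0.335 -0.295  0.195] [ 0.351 -0.283  0.229]
[412 130  12  14  73] [0.283 0.175 0.213] [0.267 0.161 0.195] [0.296 0.187 0.228]
[423 221  35  30 401] [0.598 0.253 0.204] [0.557 0.215 0.195] [0.638 0.29  0.213]
```

View pics/crop1.png

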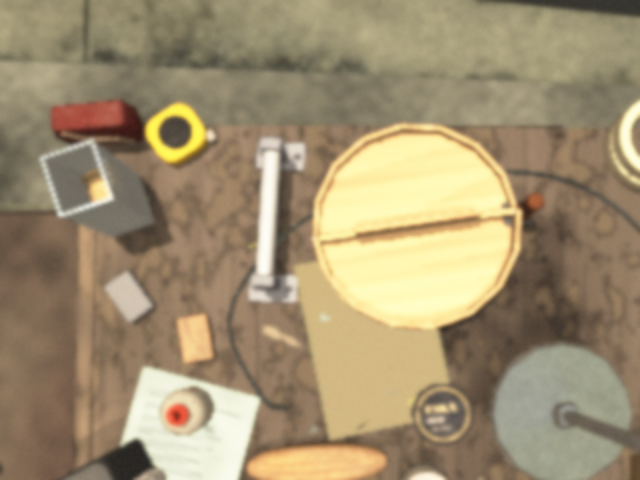

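Two candidates for a block: tan (237,229) and grey (204,208). The tan one fits, because grey is excluded by the task, and the crop confirms it. The carousel axis comes out at about (0.568,-0.109). The handle is at (0.585,-0.238,0.122), radius 0.130, which gives a joint angle of about 1.76 rad. I'll go above the handle first.

```bash
cat >> h.py <<'E'
def to(x,y,z,yaw=None,verbose=True):
    "shift in tool axes and z turn to a world point with the tool down, closing line at yaw deg"
    p,r=Rt(); s=r.T@(np.array([x,y,z])-p); cur=math.degrees(math.atan2(r[1,1],r[0,1]))
    t=np.zeros(3)
    if yaw is not None:
        a=math.radians(yaw); T=np.array([[-math.sin(a),math.cos(a),0],[math.cos(a),math.sin(a),0],[0,0,-1]]).T
        T=np.column_stack([[-math.sin(a),math.cos(a),0],[math.cos(a),math.sin(a),0],[0,0,-1]])
        t=np.degrees(R.from_matrix(r.T@T).as_rotvec())
    print('shift',s.round(4),'turn',t.round(2),'yaw',round(cur,2))
def st():
    o=ctrl.get_obs(); print(round(o['time_s'],2),np.round(o['eef_pos'],4),'q',np.round(o['q'],2),'F',np.round(o['wrist_force'],1),'op',round(o['opening'],3),'gf',np.round(o['grasp_force'],1))
E
```

Call:
servo_tool(series="-1 0 0 -0.04 0 0 0;-1 0 0 -0.08 0 0 0;-1 0 0 -0.12 0 0 0;-1 -0.03 -0.03 -0.12 0 0 7;-1 -0.06 -0.06 -0.12 0 0 14;-1 -0.09 -0.09 -0.12 0 0 21;-1 -0.12 -0.12 -0.12 0 0 28;-1 -0.15 -0.15 -0.12 0 0 35;-1 -0.18 -0.18 -0.12 0 0 42;-1 -0.21 -0.21 -0.12 0 0 49;-1 -0.24 -0.24 -0.12 0 0 56;-1 -0.25 -0.25 -0.12 0 0 60")

```text
time_s: 1.1
eef_pos: [0.3195, 0.2553, 0.346]
eef_rot: [0.001, 0.601, 0.799, -0.0]
wrist_force: [0.0, 0.5, 0.3]
opening: 1.001
grasp_force: 0.0
```

```bash
python3 -c "
from h import *
st();to(.585,-.238,.30,-42);to(.5,-.1,.33,-42)"
```

```text
1.1 [0.3195 0.2553 0.346 ] q [ 0.38 -0.29  1.82 -0.    1.61  0.1 ] F [0.  0.5 0.3] op 1.001 gf 0.0
shift [-0.5476  0.1177  0.0468] turn [5.000e-02 7.000e-02 5.816e+01] yaw 16.16
shift [-0.3915  0.0745  0.0166] turn [5.000e-02 7.000e-02 5.816e+01] yaw 16.16
```

Call:
servo_tool(series="-1 -0.035 0.007 0.01 0 0 6;-1 -0.07 0.014 0.01 0 0 12;-1 -0.105 0.021 0.01 0 0 18;-1 -0.14 0.028 0.01 0 0 24;-1 -0.175 0.035 0.01 0 0 30;-1 -0.21 0.042 0.01 0 0 36;-1 -0.245 0.049 0.01 0 0 42;-1 -0.28 0.056 0.01 0 0 48;-1 -0.315 0.063 0.01 0 0 54;-1 -0.35 0.07 0.01 0 0 58.2;-1 -0.39 0.0745 0.01 0 0 58.2;-1 -0.39 0.0745 0.01 0 0 58.2")

```text
time_s: 2.1
eef_pos: [0.5027, -0.0994, 0.335]
eef_rot: [0.001, 0.913, 0.408, -0.001]
wrist_force: [0.1, 0.6, -0.4]
opening: 0.996
grasp_force: 0.0
```

```bash
python3 -c "
from h import *
st();to(.585,-.238,.20,-42)
c=snap('side','side1.png');d=snap('top','top1.png')
cv2.imwrite('pics/v1.png',np.vstack([c['img'][0:300,100:600],d['img'][100:400,140:640]])[:,:,::-1])
np.save('side1.npy',cloud(c));np.save('top1.npy',cloud(d))"
```

```text
2.1 [ 0.5027 -0.0994  0.335 ] q [-0.43 -0.03  1.62 -0.    1.56  0.3 ] F [ 0.1  0.6 -0.4] op 0.996 gf 0.0
shift [-0.0481  0.1537  0.1351] turn [0.01 0.12 0.16] yaw -41.84
```

View pics/v1.png

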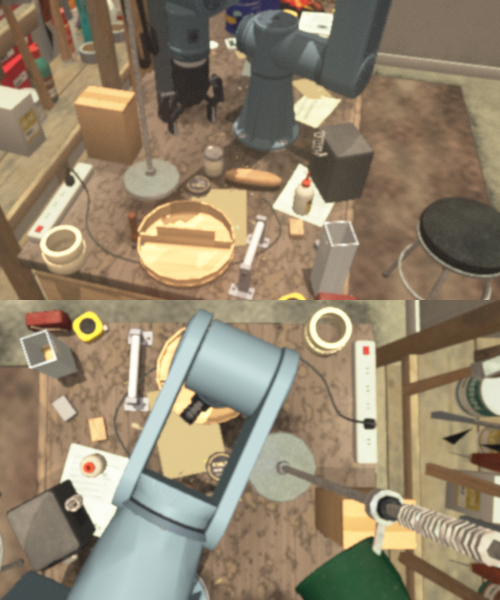

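The side view (top panel) shows the gripper over the carousel. The top view (bottom panel) shows the forearm, whose right edge at about (245,465) is near the lamp pole at (283,465). I'll check that clearance in numbers.

```bash
python3 - <<'E'
from h import *
for nm in('side','top'):
    A=np.load(nm+'0.npy');B=np.load(nm+'1.npy')
    d=np.hypot(A[...,0]-.341,A[...,1]+.286)
    z=A[...,2][(d<.03)&(A[...,2]>.05)&(A[...,2]<1.1)]
    print(nm,'pole z',len(z),np.percentile(z,[0,50,100]).round(3) if len(z) else '')
    for lo in np.arange(.05,1,.1):
        m=(d<.06)&(A[...,2]>lo)&(A[...,2]<lo+.1)
        if m.sum()>3: print(round(lo,2),m.sum(),A[m].mean(0).round(3))
    ch=(np.abs(A[...,2]-B[...,2])>.03)&(B[...,2]<1.1)&(B[...,0]>0)
    db=np.hypot(B[...,0]-.341,B[...,1]+.286)
    for lo in np.arange(.2,.9,.1):
        m=ch&(B[...,2]>lo)&(B[...,2]<lo+.1)&(db>.02)
        if m.sum()>20: i=np.argmin(np.where(m,db,9)); print(' arm z',round(lo,1),'min d',db.flat[i].round(3),B.reshape(-1,3)[i].round(3),np.unravel_index(i,db.shape))
E
```

```text
side pole z 1047 [0.05  0.351 0.543]
0.05 150 [ 0.345 -0.288  0.098]
0.15 170 [ 0.344 -0.288  0.201]
0.25 202 [ 0.344 -0.288  0.302]
0.35 246 [ 0.344 -0.288  0.401]
0.45 279 [ 0.344 -0.288  0.498]
 arm z 0.2 min d 0.103 [ 0.29  -0.375  0.206] (np.int64(110), np.int64(221))
 arm z 0.3 min d 0.188 [ 0.222 -0.431  0.378] (np.int64(38), np.int64(202))
 arm z 0.4 min d 0.168 [ 0.357 -0.453  0.478] (np.int64(22), np.int64(161))
 arm z 0.5 min d 0.224 [ 0.507 -0.136  0.513] (np.int64(57), np.int64(270))
 arm z 0.6 min d 0.212 [ 0.497 -0.143  0.616] (np.int64(0), np.int64(264))
top pole z 5059 [0.05  0.71  0.821]
0.05 83 [ 0.341 -0.284  0.094]
0.15 98 [ 0.341 -0.285  0.202]
0.25 125 [ 0.341 -0.285  0.303]
0.35 186 [ 0.342 -0.285  0.402]
0.45 278 [ 0.342 -0.285  0.503]
0.55 1675 [ 0.327 -0.279  0.61 ]
0.65 1292 [ 0.344 -0.28   0.71 ]
0.75 1839 [ 0.343 -0.282  0.789]
 arm z 0.2 min d 0.144 [ 0.28  -0.416  0.203] (np.int64(304), np.int64(502))
 arm z 0.3 min d 0.175 [ 0.219 -0.412  0.385] (np.int64(359), np.int64(542))
 arm z 0.4 min d 0.165 [ 0.365 -0.449  0.403] (np.int64(271), np.int64(568))
 arm z 0.5 min d 0.022 [ 0.319 -0.281  0.597] (np.int64(323), np.int64(515))
 arm z 0.6 min d 0.052 [ 0.297 -0.259  0.605] (np.int64(343), np.int64(500))
 arm z 0.7 min d 0.179 [ 0.419 -0.125  0.701] (np.int64(244), np.int64(403))
```

```bash
python3 - <<'E'
from h import *
A=np.load('top0.npy');B=np.load('top1.npy')
u=np.arange(640)[None,:]+0*B[...,0]
m=(A[...,2]-B[...,2]<-.05)&(B[...,2]<1.1)&(B[...,2]>.25)&(u<450)&(u>200)
Q=B[m]
for a in (0,-8,-12,-16):
    r=R.from_euler('z',a,degrees=True).apply(Q); d=np.hypot(r[:,0]-.342,r[:,1]+.285)
    i=d.argmin(); print(a,d[i].round(3),r[i].round(3))
    for lo in np.arange(.3,1,.1):
        k=(Q[:,2]>lo)&(Q[:,2]<lo+.1)
        if k.sum(): print('   ',round(lo,1),k.sum(),d[k].min().round(3))
E
```

```text
0 0.178 [ 0.419 -0.125  0.701]
    0.3 97 0.24
    0.4 475 0.222
    0.5 103 0.22
    0.6 10993 0.18
    0.7 15950 0.178
-8 0.117 [ 0.398 -0.182  0.701]
    0.3 97 0.179
    0.4 475 0.16
    0.5 103 0.158
    0.6 10993 0.118
    0.7 15950 0.117
-12 0.086 [ 0.392 -0.215  0.702]
    0.3 97 0.148
    0.4 475 0.129
    0.5 103 0.127
    0.6 10993 0.088
    0.7 15950 0.086
-16 0.055 [ 0.376 -0.242  0.702]
    0.3 97 0.117
    0.4 475 0.098
    0.5 103 0.096
    0.6 10993 0.059
    0.7 15950 0.055
```

Call:
servo_tool(series="-1 -0.01 0.035 0 0 0 0;-1 -0.02 0.07 0.02 0 0 0;-1 -0.03 0.105 0.05 0 0 0;-1 -0.04 0.14 0.09 0 0 0;-1 -0.048 0.154 0.12 0 0 0;-1 -0.048 0.154 0.15 0 0 0;-1 -0.048 0.154 0.18 0 0 0;-1 -0.048 0.154 0.21 0 0 0;-1 -0.048 0.154 0.225 0 0 0;-1 -0.048 0.154 0.225 0 0 0")

```text
time_s: 3.03
eef_pos: [0.5819, -0.2282, 0.1065]
eef_rot: [-0.004, 0.912, 0.411, -0.002]
wrist_force: [-0.6, 0.1, -0.4]
opening: 0.998
grasp_force: 0.0
```

Call:
servo_tool(series="1 0 0 0 0 0 0;1 0 0 0 0 0 0;1 0 0 0 0 0 0;1 0 0 0 0 0 0;1 0 0 0 0 0 0;1 0 0 0 0 0 0;1 0 0 0 0 0 0;1 0 0 0 0 0 0")

```text
time_s: 3.7
eef_pos: [0.587, -0.2359, 0.114]
eef_rot: [0.005, 0.912, 0.41, 0.001]
wrist_force: [3.0, -11.1, 0.8]
opening: 0.162
grasp_force: 58.6
```

```bash
python3 - <<'E'
from h import *
st();p,r=Rt();print(p,r.round(4).tolist())
c=np.array([.568,-.109]);h=p[:2]-c;rad=np.hypot(*h);a0=math.degrees(math.atan2(h[1],h[0]));print(rad,a0)
for k in range(1,15):
    a=math.radians(a0-8*k); w=np.array([*(c+rad*np.array([math.cos(a),math.sin(a)])),p[2]]); print(k,round(a0-8*k,1),(r.T@(w-p)).round(4))
E
```

```text
3.7 [ 0.587  -0.2359  0.114 ] q [-0.57  0.41  1.55 -0.    1.17  0.16] F [  3.  -11.1   0.8] op 0.162 gf 58.6
[ 0.58695282 -0.23591322  0.1139824 ] [[0.6639, 0.7478, 0.006], [0.7478, -0.6639, -0.0076], [-0.0017, 0.0095, -1.0]]
0.12832059823187672 -81.50639918095497
1 -89.5 [-0.0129 -0.0124 -0.0001]
2 -97.5 [-0.0239 -0.0265 -0.0002]
3 -105.5 [-0.0329 -0.042  -0.0003]
4 -113.5 [-0.0397 -0.0586 -0.0005]
5 -121.5 [-0.044  -0.0759 -0.0006]
6 -129.5 [-0.0459 -0.0937 -0.0008]
7 -137.5 [-0.0453 -0.1116 -0.001 ]
8 -145.5 [-0.0422 -0.1293 -0.0012]
9 -153.5 [-0.0367 -0.1463 -0.0013]
10 -161.5 [-0.0289 -0.1624 -0.0015]
11 -169.5 [-0.0189 -0.1773 -0.0017]
12 -177.5 [-0.007  -0.1906 -0.0018]
13 -185.5 [ 0.0067 -0.2021 -0.0019]
14 -193.5 [ 0.0219 -0.2116 -0.0021]
```

Call:
servo_tool(series="1 -0.0065 -0.006 0 0 0 0;1 -0.013 -0.0125 0 0 0 0;1 -0.0185 -0.0195 0 0 0 0;1 -0.024 -0.0265 0 0 0 0;1 -0.0285 -0.034 0 0 0 0;1 -0.033 -0.042 0 0 0 0;1 -0.0365 -0.05 0 0 0 0;1 -0.04 -0.0586 0 0 0 0;1 -0.042 -0.067 0 0 0 0;1 -0.044 -0.076 0 0 0 0;1 -0.044 -0.076 0 0 0 0")

```text
time_s: 4.62
eef_pos: [0.4969, -0.2205, 0.1138]
eef_rot: [0.005, 0.912, 0.41, -0.003]
wrist_force: [-7.9, -13.9, 0.3]
opening: 0.159
grasp_force: 61.2
```

```bash
python3 - <<'E'
from h import *
st();p,r=Rt()
c=np.array([.568,-.109]);h=p[:2]-c;rad=np.hypot(*h);a0=math.degrees(math.atan2(h[1],h[0]));print(rad,a0)
print((r.T@np.array(ctrl.get_obs()['wrist_force'])).round(1))
for k in range(1,14):
    a=math.radians(a0-5*k); w=np.array([*(c+rad*np.array([math.cos(a),math.sin(a)])),p[2]]); print(k,round(a0-5*k,1),(r.T@(w-p)).round(4))
E
```

```text
4.62 [ 0.4969 -0.2205  0.1138] q [-0.63  0.24  1.78 -0.01  1.11  0.1 ] F [ -7.9 -13.9   0.3] op 0.159 gf 61.2
0.13223996092099394 -122.49982301682773
[-15.6   3.3  -0.1]
1 -127.5 [-0.0013 -0.0115 -0.0001]
2 -132.5 [-0.0016 -0.023  -0.0001]
3 -137.5 [-0.001  -0.0345 -0.0002]
4 -142.5 [ 0.0007 -0.0459 -0.0003]
5 -147.5 [ 0.0034 -0.0571 -0.0004]
6 -152.5 [ 0.007  -0.0681 -0.0005]
7 -157.5 [ 0.0116 -0.0787 -0.0006]
8 -162.5 [ 0.0171 -0.0888 -0.0008]
9 -167.5 [ 0.0235 -0.0985 -0.0009]
10 -172.5 [ 0.0306 -0.1075 -0.001 ]
11 -177.5 [ 0.0386 -0.1159 -0.0011]
12 -182.5 [ 0.0472 -0.1235 -0.0013]
13 -187.5 [ 0.0564 -0.1304 -0.0014]
```

Call:
servo_tool(series="1 -0.003 -0.006 0 0 0 0;1 -0.004 -0.0115 0 0 0 0;1 -0.0045 -0.023 0 0 0 0;1 -0.004 -0.0345 0 0 0 0;1 -0.002 -0.046 0 0 0 0;1 0.0005 -0.058 0 0 0 0;1 0.004 -0.069 0 0 0 0;1 0.009 -0.080 0 0 0 0;1 0.0145 -0.0905 0 0 0 0;1 0.021 -0.1005 0 0 0 0;1 0.0245 -0.105 0 0 0 0;1 0.0245 -0.105 0 0 0 0")

```text
time_s: 5.62
eef_pos: [0.4353, -0.1257, 0.113]
eef_rot: [-0.0, 0.912, 0.411, -0.001]
wrist_force: [-4.6, 3.4, 19.4]
opening: 0.164
grasp_force: 66.9
```

```bash
python3 - <<'E'
from h import *
st();p,r=Rt()
c=np.array([.568,-.109]);h=p[:2]-c;rad=np.hypot(*h);a0=math.degrees(math.atan2(h[1],h[0]));print(rad,a0)
print((r.T@np.array(ctrl.get_obs()['wrist_force'])).round(1))
for k in range(1,11):
    a=math.radians(a0-2*k); w=np.array([*(c+rad*np.array([math.cos(a),math.sin(a)])),p[2]]); print(k,round(a0-2*k,1),(r.T@(w-p)).round(4))
E
```

```text
5.62 [ 0.4353 -0.1257  0.113 ] q [-0.54  0.05  2.   -0.    1.09  0.18] F [-4.6  3.4 19.4] op 0.164 gf 66.9
0.1337968135062253 -172.812760226416
[ -0.5  -5.7 -19.4]
1 -174.8 [ 0.0031 -0.0035 -0.    ]
2 -176.8 [ 0.0064 -0.0068 -0.    ]
3 -178.8 [ 0.0098 -0.01   -0.    ]
4 -180.8 [ 0.0133 -0.0131 -0.    ]
5 -182.8 [ 0.0169 -0.0161 -0.    ]
6 -184.8 [ 0.0206 -0.0189 -0.    ]
7 -186.8 [ 0.0244 -0.0217 -0.    ]
8 -188.8 [ 0.0283 -0.0243 -0.    ]
9 -190.8 [ 0.0322 -0.0267 -0.    ]
10 -192.8 [ 0.0363 -0.029  -0.    ]
```

Call:
servo_tool(series="1 0.0015 -0.0018 -0.001 0 0 0;1 0.003 -0.0035 -0.001 0 0 0;1 0.0047 -0.005 -0.001 0 0 0;1 0.0064 -0.0068 -0.001 0 0 0;1 0.008 -0.0085 -0.001 0 0 0;1 0.0098 -0.01 -0.001 0 0 0;1 0.0115 -0.0115 -0.001 0 0 0;1 0.0133 -0.0131 -0.001 0 0 0;1 0.015 -0.0145 -0.001 0 0 0;1 0.0169 -0.0161 -0.001 0 0 0;1 0.0187 -0.0175 -0.001 0 0 0;1 0.0187 -0.0175 -0.001 0 0 0")

```text
time_s: 6.62
eef_pos: [0.4352, -0.1029, 0.1132]
eef_rot: [0.002, 0.912, 0.411, -0.002]
wrist_force: [-13.3, -16.4, 3.1]
opening: 0.158
grasp_force: 64.8
```

```bash
python3 - <<'E'
from h import *
st();p,r=Rt()
c=np.array([.568,-.109]);h=p[:2]-c;print(np.hypot(*h),math.degrees(math.atan2(h[1],h[0])))
print((r.T@np.array(ctrl.get_obs()['wrist_force'])).round(1))
E
```

```text
6.62 [ 0.4352 -0.1029  0.1132] q [-0.49  0.03  2.02 -0.01  1.09  0.23] F [-13.3 -16.4   3.1] op 0.158 gf 64.8
0.13291589452532532 177.38621183938952
[-21.1   0.9  -3. ]
```

Handle angle is 177.4° with a 16 N reaction, which matches the expected stop at 177.3°. I'll release, lift and travel to above the dispenser.

Call:
servo_tool(series="-1 0 0 0 0 0 0;-1 0 0 0 0 0 0;-1 0 0 0 0 0 0;-1 0 0 0 0 0 0;-1 0 0 0 0 0 0;-1 0 0 -0.03 0 0 0;-1 0 0 -0.07 0 0 0;-1 0 0 -0.11 0 0 0;-1 0 0 -0.15 0 0 0;-1 0 0 -0.19 0 0 0;-1 0 0 -0.23 0 0 0;-1 0 0 -0.25 0 0 0")

```text
time_s: 7.62
eef_pos: [0.4369, -0.1011, 0.3679]
eef_rot: [0.003, 0.912, 0.411, 0.002]
wrist_force: [0.6, -0.7, 0.3]
opening: 1.001
grasp_force: 0.0
```

Call:
servo_tool(series="-1 0.035 -0.01 0 0 0 -5;-1 0.07 -0.02 0 0 0 -10;-1 0.105 -0.03 0 0 0 -15;-1 0.14 -0.04 0 0 0 -20;-1 0.175 -0.05 0 0 0 -25;-1 0.21 -0.06 0 0 0 -30;-1 0.245 -0.07 0 0 0 -35;-1 0.28 -0.08 0 0 0 -40;-1 0.315 -0.088 0 0 0 -42;-1 0.315 -0.088 0 0 0 -42;-1 0.315 -0.088 0 0 0 -42")

```text
time_s: 8.53
eef_pos: [0.5787, 0.1952, 0.3609]
eef_rot: [-0.001, 0.703, 0.711, -0.001]
wrist_force: [-0.4, -0.7, 0.2]
opening: 1.003
grasp_force: 0.0
```

```bash
python3 - <<'E'
from h import *
st();p,r=Rt();c=snap('wrist','w1.png');print(c['fovy'],c['cx'],c['cy'],c['T_tool_cam'].round(3).tolist())
d=snap('top');cv2.imwrite('pics/v2.png',np.vstack([c['img'],d['img'][90:330,140:460].repeat(1,0)[:, :].copy() if 0 else cv2.copyMakeBorder(d['img'][80:280,150:470],0,0,0,320,cv2.BORDER_CONSTANT)])[:,:,::-1])
np.savez('w1.npz',p=p,r=r,z=c['z_map'],img=c['img'],T=c['T_tool_cam'],cc=[c['fovy'],c['cx'],c['cy']])
E
```

```text
8.53 [0.5787 0.1952 0.3609] q [0.13 0.19 1.33 0.   1.62 0.12] F [-0.4 -0.7  0.2] op 1.003 gf 0.0
65.70646984690485 320.5769673295865 202.24946487043542 [[-0.001, -0.947, -0.32, 0.082], [1.0, -0.001, -0.0, -0.001], [0.0, -0.32, 0.947, -0.147], [0.0, 0.0, 0.0, 1.0]]
```

View pics/v2.png

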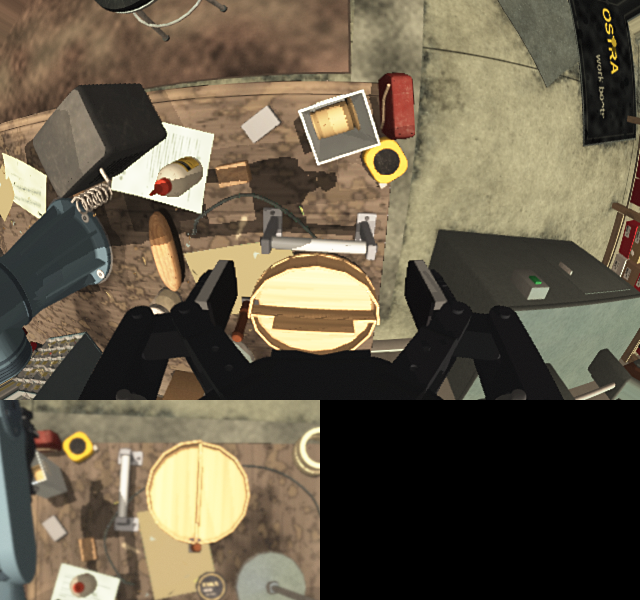

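The wrist image shows the dispenser mouth with corners at about (300,100), (366,90), (382,148) and (318,164), with the spool inside. It also shows the tan block at (232,175) and the grey one at (262,122). The top inset shows the handle turned towards the robot at the stop. Next I measure by ray casting.

```bash
cat >> h.py <<'E'
def wray(px,p,r,c,z):
    "wrist pixels -> world points on plane z"
    px=np.atleast_2d(np.array(px,float)); f=200/math.tan(math.radians(c['fovy'])/2)
    d=px-[c['cx'],c['cy']]; rr=np.hypot(*d.T)+1e-9; th=rr/f
    v=np.column_stack([d[:,0]/rr*np.sin(th),d[:,1]/rr*np.sin(th),np.cos(th)])
    T=c['T_tool_cam']; o=p+r@T[:3,3]; w=v@(r@T[:3,:3]).T
    return o+w*((z-o[2])/w[:,2])[:,None]
def rect(P):
    (x,y),(w,h),a=cv2.minAreaRect((P[:,:2]*1000).astype(np.float32)); return [round(k,1) for k in (x,y,w,h,a)]
E
python3 - <<'E'
from h import *
D=np.load('w1.npz');p,r=D['p'],D['r'];c=dict(fovy=D['cc'][0],cx=D['cc'][1],cy=D['cc'][2],T_tool_cam=D['T'])
q=[(299,100),(365,90),(382,147),(318,165)];W=wray(q,p,r,c,.21);print(W.round(4))
print([round(np.linalg.norm(W[i]-W[(i+1)%4])*1000,1) for i in range(4)],W.mean(0))
for i in (0,1): e=W[i+1]-W[i];print('edge ang',math.degrees(math.atan2(e[1],e[0])))
hsv=cv2.cvtColor(D['img'],cv2.COLOR_RGB2HSV);g=cv2.cvtColor(D['img'],cv2.COLOR_RGB2GRAY)
# rim: bright grey near mouth
m=np.zeros_like(g);m[85:172,290:390]=1
k=((hsv[...,1]<45)&(g>150)&(m>0)).astype(np.uint8)
pts=np.argwhere(k)[:,::-1];n,l,s,ce=cv2.connectedComponentsWithStats(k);i=1+s[1:,4].argmax();pts=np.argwhere(l==i)[:,::-1]
print('rim',s[i],rect(wray(pts,p,r,c,.21)))
# tan block
m[:]=0;m[155:195,205:262]=1
k=((hsv[...,0]>5)&(hsv[...,0]<22)&(hsv[...,1]>90)&(g>110)&(m>0)).astype(np.uint8)
n,l,s,ce=cv2.connectedComponentsWithStats(k);i=1+s[1:,4].argmax();pts=np.argwhere(l==i)[:,::-1]
print('block',s[i],rect(wray(pts,p,r,c,.022)))
# bar ends
print('bar',wray([(285,237),(362,243),(285,247),(362,252)],p,r,c,.09).round(4))
E
```

```text
[[0.5565 0.2788 0.21  ]
 [0.6189 0.2897 0.21  ]
 [0.6376 0.2346 0.21  ]
 [0.575  0.2154 0.21  ]]
[np.float64(63.4), np.float64(58.1), np.float64(65.5), np.float64(66.1)] [0.5970005  0.25461904 0.21      ]
edge ang 9.847643474631646
edge ang -71.28382293703751
rim [298  90  82  76 787] [595.3, 253.6, 66.3, 58.5, 19.7]
block [207 180  44  13 218] [423.4, 144.1, 20.2, 77.3, 80.5]
bar [[0.5254 0.0808 0.09  ]
 [0.6413 0.072  0.09  ]
 [0.5248 0.064  0.09  ]
 [0.6423 0.0566 0.09  ]]
```

Call:
servo_tool(series="-1 0.03 0.008 0 0 0 -6;-1 0.059 0.017 0 0 0 -12;-1 0.059 0.017 0.02 0 0 -17.6;-1 0.059 0.017 0.05 0 0 -17.6;-1 0.059 0.017 0.08 0 0 -17.6;-1 0.059 0.017 0.1 0 0 -17.6;-1 0.059 0.017 0.1 0 0 -17.6;-1 0.059 0.017 0.1 0 0 -17.6")

```text
time_s: 9.3
eef_pos: [0.5947, 0.2513, 0.262]
eef_rot: [-0.001, 0.588, 0.809, -0.001]
wrist_force: [0.4, -0.7, 0.3]
opening: 1.0
grasp_force: 0.0
```

```bash
python3 - <<'E'
from h import *
st();to(.5955,.254,.176,18);p,r=Rt();c=snap('wrist','w2.png')
g=cv2.cvtColor(c['img'],cv2.COLOR_RGB2GRAY)
np.savez('w2.npz',p=p,r=r)
E
```

```text
9.3 [0.5947 0.2513 0.262 ] q [ 0.22  0.31  1.38 -0.    1.46 -0.1 ] F [ 0.4 -0.7  0.3] op 1.0 gf 0.0
shift [0.0024 0.0017 0.086 ] turn [-0.11 -0.   -0.04] yaw 17.96
```

View pics/w2.png

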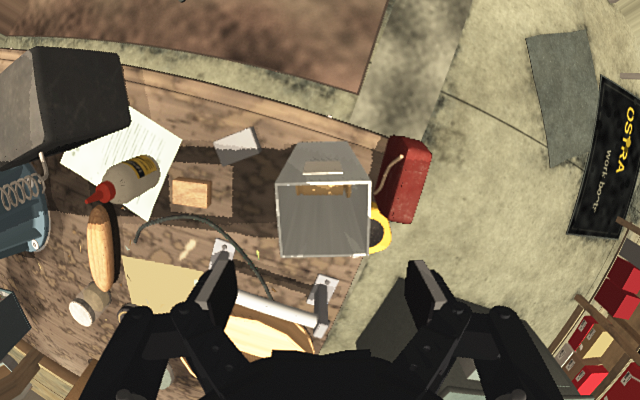

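The mouth, with corners (276,182), (371,182), (369,257) and (280,257), is square to the fingers and centred between the pads. The tan block is at (190,192). I'll descend, grip and lift.

Call:
servo_tool(series="-1 0.002 0.001 0.03 0 0 0;-1 0.002 0.001 0.06 0 0 0;-1 0.002 0.001 0.086 0 0 0;-1 0.002 0.001 0.086 0 0 0;1 0.002 0.001 0.086 0 0 0;1 0.002 0.001 0.086 0 0 0;1 0.002 0.001 0.086 0 0 0;1 0.002 0.001 0.086 0 0 0;1 0.002 0.001 0.086 0 0 0;1 0.002 0.001 0.086 0 0 0;1 0.002 0.001 0.076 0 0 0;1 0.002 0.001 0.066 0 0 0")

```text
time_s: 10.35
eef_pos: [0.5953, 0.2547, 0.197]
eef_rot: [-0.0, 0.587, 0.809, -0.0]
wrist_force: [-1.0, -0.1, -2.7]
opening: 0.753
grasp_force: 67.5
```

```bash
python3 - <<'E'
from h import *
st();to(.582,.1665,.20,-2.9)
E
```

```text
10.35 [0.5953 0.2547 0.197 ] q [ 0.22  0.36  1.44  0.    1.34 -0.09] F [-1.  -0.1 -2.7] op 0.753 gf 67.5
shift [-0.0797 -0.04   -0.003 ] turn [-0.05  0.   20.96] yaw 18.06
```

Call:
servo_tool(series="1 -0.016 -0.008 0 0 0 3;1 -0.032 -0.016 0 0 0 8;1 -0.048 -0.024 0 0 0 13;1 -0.064 -0.032 0 0 0 17;1 -0.08 -0.04 0 0 0 21;1 -0.08 -0.04 0 0 0 21;1 -0.08 -0.04 0.008 0 0 21;1 -0.08 -0.04 0.016 0 0 21;1 -0.08 -0.04 0.016 0 0 21")

```text
time_s: 11.1
eef_pos: [0.582, 0.1673, 0.1799]
eef_rot: [-0.001, 0.724, 0.689, -0.0]
wrist_force: [-0.1, 0.4, -0.1]
opening: 0.753
grasp_force: 68.0
```

```bash
python3 - <<'E'
from h import *
st();p,r=Rt();print(r.round(3).tolist())
S=cloud(snap('side')); 
a=math.radians(2.9);xs=np.array([-math.sin(a),-math.cos(a)]);ys=np.array([math.cos(a),-math.sin(a)]);L=np.array([.577,.066])
m=(S[...,2]>.02)&(S[...,2]<.15)&(abs(S[...,0]-.58)<.06)&(S[...,1]>.09)&(S[...,1]<.24)
Q=S[m];x=(Q[:,:2]-L)@xs;y=(Q[:,:2]-L)@ys;z=Q[:,2]
print('box pts',m.sum(),'x',np.percentile(x,[1,50,99]).round(4),'y',np.percentile(y,[1,50,99]).round(4))
for lo in (.02,.06,.1,.14):
    k=(z>lo)&(z<lo+.02);print(lo,k.sum(),np.percentile(x[k],[1,50,99]).round(4),np.percentile(y[k],[1,50,99]).round(4)) if k.sum()>5 else 0
b=(abs(S[...,2]-.085)<.012)&(abs(S[...,0]-.577)<.06)&(abs(S[...,1]-.066)<.03);B=S[b];print('bar',b.sum(),((B[:,:2]-L)@xs).min(),((B[:,:2]-L)@xs).max(),B[:,2].max())
E
```

```text
11.1 [0.582  0.1673 0.1799] q [0.08 0.29 1.57 0.   1.28 0.13] F [-0.1  0.4 -0.1] op 0.753 gf 68.0
[[0.05, 0.999, -0.001], [0.999, -0.05, 0.001], [0.001, -0.001, -1.0]]
box pts 868 x [-0.128  -0.1006 -0.0723] y [-0.0318  0.0318  0.0348]
0.02 121 [-0.1281 -0.1002 -0.073 ] [0.0293 0.0317 0.0338]
0.06 121 [-0.1276 -0.1006 -0.0724] [0.029  0.0318 0.0345]
0.1 137 [-0.1278 -0.1011 -0.0723] [0.0293 0.032  0.0346]
0.14 97 [-0.1273 -0.1028 -0.0729] [-0.0338  0.0318  0.0354]
bar 311 -0.009864045452155707 0.009160122452611537 0.09691687217369005
```

Call:
servo_tool(series="1 0 0 -0.002 0 0 0;1 -0.0095 0 -0.003 0 3 0;1 -0.019 0 -0.0035 0 6 0;1 -0.0285 0 -0.0038 0 9 0;1 -0.038 0 -0.0035 0 12 0;1 -0.0475 0 -0.0025 0 15 0;1 -0.057 0 -0.0015 0 18 0;1 -0.0665 0 0.0005 0 21 0;1 -0.0757 0 0.0025 0 24 0;1 -0.085 0 0.0052 0 27 0;1 -0.0908 0 0.0073 0 29 0;1 -0.0908 0 0.0073 0 29 0")

```text
time_s: 12.15
eef_pos: [0.5778, 0.0736, 0.1718]
eef_rot: [-0.173, 0.703, 0.666, 0.182]
wrist_force: [-0.1, 0.3, -0.7]
opening: 0.748
grasp_force: 68.0
```

```bash
python3 - <<'E'
from h import *
st();p,r=Rt();print(r.round(3).tolist())
E
```

```text
12.15 [0.5778 0.0736 0.1718] q [-0.35  0.28  1.69  0.49  1.36 -0.45] F [-0.1  0.3 -0.7] op 0.748 gf 68.0
[[0.048, 0.999, 0.025], [0.873, -0.054, 0.485], [0.485, -0.001, -0.874]]
```

Call:
servo_tool(series="1 -0.004 0 -0.0005 0 1.2 0;1 -0.007 0 -0.001 0 2.3 0;1 -0.0105 0 -0.0014 0 3.3 0;1 -0.0136 0 -0.0017 0 4.3 0;1 -0.0136 0 -0.0017 0 4.3 0;1 -0.0143 0 -0.0004 0 4.3 0;1 -0.0143 0 -0.0004 0 4.3 0")

```text
time_s: 12.73
eef_pos: [0.5771, 0.0629, 0.1671]
eef_rot: [-0.197, 0.694, 0.66, 0.208]
wrist_force: [-2.5, -1.5, 1.7]
opening: 0.751
grasp_force: 68.4
```

```bash
cat >> h.py <<'E'
A0=math.radians(2.9);XS=np.array([-math.sin(A0),-math.cos(A0),0]);YS=np.array([math.cos(A0),-math.sin(A0),0]);LG=np.array([.577,.066,0])
def stand(Q): Q=np.asarray(Q)-LG; return np.stack([Q@XS,Q@YS,Q[...,2]],-1)
def boxface(S=None,show=True):
    "side face of the box as the side camera sees it: fit its long lines in stand x-z"
    S=cloud(snap('side')) if S is None else S
    T=stand(S); m=(T[...,0]>-.2)&(T[...,0]<.12)&(abs(T[...,1]-.033)<.006)&(T[...,2]>.005)&(T[...,2]<.3)
    Q=T[m]; return Q, rect(Q[:,[0,2]])
E
python3 - <<'E'
from h import *
st();p,r=Rt();print(stand(p),math.degrees(math.atan2(r[2,0],r[1,0])))
Q,b=boxface();print(len(Q),b)
E
```

```text
12.73 [0.5771 0.0629 0.1671] q [-0.4   0.31  1.69  0.55  1.39 -0.52] F [-2.5 -1.5  1.7] op 0.751 gf 68.4
[0.00313469 0.00029958 0.16710022] 33.32758121679749
1914 [0.5, 152.4, 235.8, 293.6, 0.5]
```

Call:
servo_tool(series="-1 -0.0143 0 0 0 0 0;-1 0 0 0 0 0 0;-1 0 0 0 0 0 0;-1 0 0 0 0 0 0;-1 0 0 0 0 0 0;-1 0 0 -0.02 0 0 0;-1 0 0 -0.05 0 0 0;-1 0 0 -0.08 0 0 0;-1 0 0 -0.11 0 0 0;-1 0 0 -0.14 0 0 0;-1 0 0 -0.14 0 0 0")

```text
time_s: 13.7
eef_pos: [0.5755, -0.0175, 0.2887]
eef_rot: [-0.193, 0.695, 0.66, 0.209]
wrist_force: [1.0, 0.3, 0.5]
opening: 0.994
grasp_force: 0.0
```

```bash
python3 - <<'E'
from h import *
st();p,r=Rt();print(stand(p).round(4))
c=snap('side','side3.png');S=cloud(c)
Q,b=boxface(S);print(len(Q),b)
T=stand(S);x,y,z=T[...,0],T[...,1],T[...,2]
m=(abs(y-.032)<.012)&(x>-.13)&(x<.12)&(z>.01)&(z<.21)
n,l,s,_=cv2.connectedComponentsWithStats(m.astype(np.uint8));i=1+s[1:,4].argmax();print(s[i],rect(T[l==i][:,[0,2]]),T[l==i].mean(0).round(4))
cv2.imwrite('pics/v3.png',cv2.resize(c['img'][150:350,250:500],(750,600),interpolation=cv2.INTER_CUBIC)[:,:,::-1])
E
```

```text
13.7 [ 0.5755 -0.0175  0.2887] q [-0.53  0.22  1.54  0.51  1.65 -0.51] F [1.  0.3 0.5] op 0.994 gf 0.0
[0.0834 0.0028 0.2887]
1590 [25.3, 63.7, 212.3, 203.2, 56.5]
[ 331  218   65   65 1651] [-28.4, 99.2, 212.1, 75.3, 56.8] [-0.033   0.0321  0.1113]
```

View pics/v3.png

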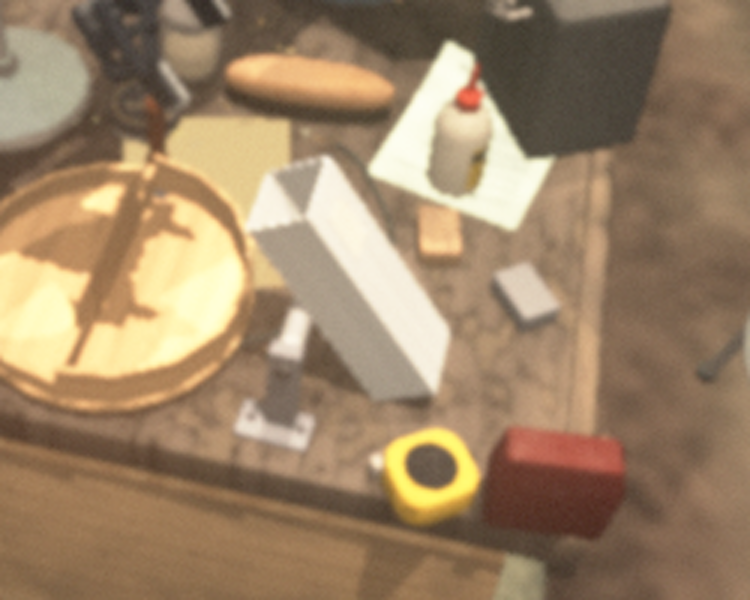

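The crop shows the box resting steadily against the ledge bar at a measured lean of 33.2°. The tan block is at (440,232) in the crop and nothing else has moved. Now the low regrip.

```bash
cat >> h.py <<'E'
def tos(x,y,z,beta):
    "to a stand point, tool pointing stand +x and beta deg below level, closing along stand y"
    p,r=Rt(); w=LG+XS*x+YS*y+np.array([0,0,z]); b=math.radians(beta)
    tz=math.cos(b)*XS-math.sin(b)*np.array([0,0,1]); T=np.column_stack([np.cross(YS,tz),YS,tz])
    print('shift',(r.T@(w-p)).round(4),'turn',np.degrees(R.from_matrix(r.T@T).as_rotvec()).round(2),'at stand',stand(p).round(4))
E
python3 -c "
from h import *
tos(-.10,0,.36,90);tos(-.162,0,.158,45)"
```

```text
shift [ 0.1928 -0.0019  0.0377] turn [  0.36 -33.14  -0.05] at stand [0.082  0.0019 0.2862]
shift [ 0.1342 -0.0033  0.2407] turn [  0.34 -78.14  -0.2 ] at stand [0.082  0.0019 0.2862]
```

Call:
servo_tool(series="-1 0.02 0 -0.01 0 0 0;-1 0.05 0 -0.01 0 -5 0;-1 0.08 0 0 0 -10 0;-1 0.11 0 0.01 0 -16 0;-1 0.14 0 0.02 0 -22 0;-1 0.17 0 0.03 0 -28 0;-1 0.193 -0.002 0.038 0.3 -33 0;-1 0.193 -0.002 0.038 0.3 -33 0;-1 0.193 -0.002 0.038 0.3 -33 0")

```text
time_s: 14.5
eef_pos: [0.5794, 0.1721, 0.3565]
eef_rot: [-0.004, 0.722, 0.692, -0.0]
wrist_force: [-0.2, -0.1, 0.6]
opening: 1.005
grasp_force: 0.0
```

```bash
python3 -c "
from h import *
st();tos(-.162,0,.20,45)"
```

```text
14.5 [0.5794 0.1721 0.3565] q [0.09 0.18 1.35 0.01 1.62 0.13] F [-0.2 -0.1  0.6] op 1.005 gf 0.0
shift [0.055  0.0044 0.1568] turn [ -0.16 -45.31   0.58] at stand [-0.1061 -0.003   0.3565]
```

Call:
servo_tool(series="-1 0.012 0 0.01 0 -6 0;-1 0.03 0 0.02 0 -13 0;-1 0.05 0 0.04 0 -20 0;-1 0.055 0.002 0.06 0 -27 0;-1 0.055 0.004 0.08 0 -34 0;-1 0.055 0.004 0.1 0 -41 0.3;-1 0.055 0.004 0.12 0 -45 0.6;-1 0.055 0.004 0.14 0 -45 0.6;-1 0.055 0.004 0.157 0 -45 0.6;-1 0.055 0.004 0.157 0 -45 0.6;-1 0.055 0.004 0.157 0 -45 0.6")

```text
time_s: 15.42
eef_pos: [0.5868, 0.2221, 0.2009]
eef_rot: [0.26, 0.674, 0.634, -0.277]
wrist_force: [-0.8, -0.8, 0.2]
opening: 0.999
grasp_force: 0.0
```

```bash
python3 -c "
from h import *
st();tos(-.0705,0,.066,45)
p,r=Rt();c=snap('wrist','w3.png')
T=stand(cloud(snap('side')));m=(abs(T[...,1]-.032)<.008)&(T[...,0]>-.13)&(T[...,0]<.05)&(T[...,2]>.01)&(T[...,2]<.08)
print(np.percentile(T[m][:,1],[5,50,95]))
"
```

```text
15.42 [0.5868 0.2221 0.2009] q [ 0.48  0.67  1.19 -0.65  1.72  0.59] F [-0.8 -0.8  0.2] op 0.999 gf 0.0
shift [ 0.0337 -0.0007  0.1563] turn [-0.52 -0.35 -0.37] at stand [-0.1564  0.0019  0.2009]
[0.02891879 0.03261362 0.034529  ]
```

View pics/w3.png

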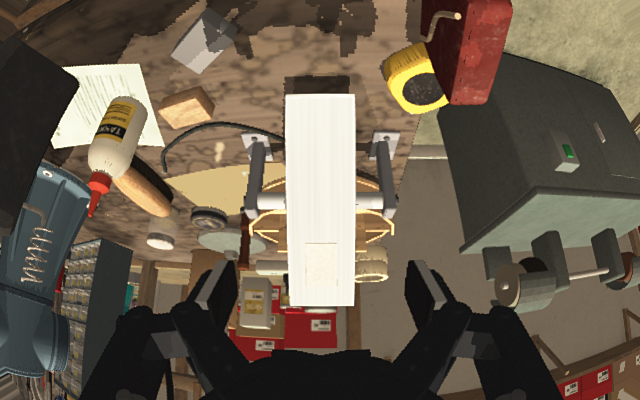

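The box is centred between the pads (columns 284 to 354, pad centre 322). I'll close in and grip low.

Call:
servo_tool(series="-1 0.02 -0.001 0 -0.5 -0.3 -0.3;-1 0.034 -0.001 0.01 -0.5 -0.3 -0.3;-1 0.034 -0.001 0.04 -0.5 -0.3 -0.3;-1 0.034 -0.001 0.07 -0.5 -0.3 -0.3;-1 0.034 -0.001 0.1 -0.5 -0.3 -0.3;-1 0.034 -0.001 0.125 -0.5 -0.3 -0.3;-1 0.034 -0.001 0.145 -0.5 -0.3 -0.3;-1 0.034 -0.001 0.156 -0.5 -0.3 -0.3;-1 0.034 -0.001 0.156 -0.5 -0.3 -0.3;-1 0.034 -0.001 0.156 -0.5 -0.3 -0.3")

```text
time_s: 16.35
eef_pos: [0.5807, 0.1384, 0.0667]
eef_rot: [0.264, 0.67, 0.636, -0.276]
wrist_force: [-1.3, -0.5, 0.0]
opening: 1.002
grasp_force: 0.0
```

```bash
python3 -c "
from h import *
st();tos(-.0705,0,.066,45)
T=stand(cloud(snap('side')));x,y,z=T[...,0],T[...,1],T[...,2]
m=(abs(y-.032)<.008)&(x>-.13)&(x<.12)&(z>.1)&(z<.21)
n,l,s,_=cv2.connectedComponentsWithStats(m.astype(np.uint8));i=1+s[1:,4].argmax();print(s[i],rect(T[l==i][:,[0,2]]))"
```

```text
16.35 [0.5807 0.1384 0.0667] q [ 0.39  0.73  1.39 -0.7   1.45  0.68] F [-1.3 -0.5  0. ] op 1.002 gf 0.0
shift [-0.0009 -0.      0.0019] turn [ 0.1  -0.03 -0.07] at stand [-0.0725  0.      0.0667]
[331 220  49  39 878] [-10.5, 139.6, 127.2, 59.8, 56.7]
```

Call:
servo_tool(series="1 0 0 0.001 0 0 0;1 0 0 0.001 0 0 0;1 0 0 0.001 0 0 0;1 0 0 0.001 0 0 0;1 0 0 0.001 0 0 0;1 0 0 0.001 0 0 0;1 0 0 0.001 0 0 0;1 0 0 0.001 0 0 0")

```text
time_s: 17.07
eef_pos: [0.5811, 0.1392, 0.0669]
eef_rot: [0.265, 0.669, 0.637, -0.275]
wrist_force: [-1.4, 5.0, 5.8]
opening: 0.741
grasp_force: 65.0
```

```bash
cat > tip.py <<'E'
from h import *
# planar: stand x-z. th = box lean, s = foot-to-bar contact along the face, c clearance
def pose(th,s,c,g):
    t=math.radians(th); n=np.array([math.cos(t),-math.sin(t)]); k=np.array([math.sin(t),math.cos(t)])
    foot=np.array([0,.085])-n*(.010+c)-k*s
    return foot+n*g[0]+k*g[1]
def plan(th0,s0,rows,c0=0):
    p,r=Rt(); q=stand(p)[[0,2]]; t=math.radians(th0)
    n=np.array([math.cos(t),-math.sin(t)]); k=np.array([math.sin(t),math.cos(t)])
    d=q-pose(th0,s0,c0,(0,0)); g=(d@n,d@k); print('grip in box',np.round(g,4))
    for th,s,c in rows:
        e=pose(th,s,c,g)-q; w=XS*e[0]+np.array([0,0,e[1]]); v=r.T@w; print(f'{th} {s}: {v[0]:.4f} {v[1]:.4f} {v[2]:.4f} turn y {th-th0:.1f}')
E
python3 - <<'E'
from tip import *
st();p,r=Rt();print(stand(p).round(4))
rows=[(33.2+6.5*i,.111+.0025*i,.0008) for i in range(1,13)]
plan(33.2,.111,rows)
E
```

```text
17.07 [0.5811 0.1392 0.0669] q [ 0.39  0.73  1.39 -0.7   1.45  0.68] F [-1.4  5.   5.8] op 0.741 gf 65.0
[-0.0734  0.0004  0.0669]
grip in box [-0.0415  0.0557]
39.7 0.1135: -0.0023 0.0000 -0.0076 turn y 6.5
46.2 0.116: -0.0055 0.0001 -0.0145 turn y 13.0
52.7 0.1185: -0.0094 0.0001 -0.0211 turn y 19.5
59.2 0.121: -0.0142 0.0001 -0.0276 turn y 26.0
65.7 0.1235: -0.0197 0.0002 -0.0338 turn y 32.5
72.2 0.126: -0.0260 0.0002 -0.0396 turn y 39.0
78.7 0.1285: -0.0331 0.0002 -0.0448 turn y 45.5
85.2 0.131: -0.0408 0.0003 -0.0495 turn y 52.0
91.7 0.1335: -0.0493 0.0003 -0.0534 turn y 58.5
98.2 0.136: -0.0584 0.0003 -0.0566 turn y 65.0
104.7 0.1385: -0.0680 0.0003 -0.0588 turn y 71.5
111.2 0.14100000000000001: -0.0780 0.0004 -0.0601 turn y 78.0
```

Call:
servo_tool(series="1 -0.0011 0 -0.0038 0 3.2 0;1 -0.0023 0 -0.0076 0 6.5 0;1 -0.0039 0 -0.011 0 9.8 0;1 -0.0055 0 -0.0145 0 13 0;1 -0.0074 0 -0.0178 0 16.2 0;1 -0.0094 0 -0.0211 0 19.5 0;1 -0.0118 0 -0.0244 0 22.8 0;1 -0.0142 0 -0.0276 0 26 0;1 -0.0169 0 -0.0307 0 29.2 0;1 -0.0197 0 -0.0338 0 32.5 0;1 -0.0197 0 -0.0338 0 32.5 0")

```text
time_s: 17.98
eef_pos: [0.5817, 0.1472, 0.105]
eef_rot: [0.075, 0.721, 0.685, -0.076]
wrist_force: [1.6, 3.2, 0.4]
opening: 0.738
grasp_force: 66.1
```

```bash
python3 - <<'E'
from tip import *
st();p,r=Rt();print(stand(p).round(4),'beta',math.degrees(math.atan2(-r[2,2],r[:,2]@XS)))
T=stand(cloud(snap('side')));x,y,z=T[...,0],T[...,1],T[...,2]
m=(abs(y-.032)<.008)&(x>-.05)&(x<.15)&(z>.07)&(z<.21)
n,l,s,_=cv2.connectedComponentsWithStats(m.astype(np.uint8));i=1+s[1:,4].argmax();print(s[i],rect(T[l==i][:,[0,2]]))
plan(65.7,.1235,[(65.7+4.4*i,.1235+.0015*i,.0008) for i in range(1,11)],.0008)
E
```

```text
17.98 [0.5817 0.1472 0.105 ] q [ 0.16  0.42  1.58 -0.23  1.19  0.31] F [1.6 3.2 0.4] op 0.738 gf 66.1
[-0.0813  0.0006  0.105 ] beta 77.6798388733641
[ 318  220   55   44 1036] [4.3, 125.3, 140.8, 69.7, 24.1]
grip in box [-0.0405  0.0572]
70.10000000000001 0.125: -0.0015 0.0000 -0.0055 turn y 4.4
74.5 0.1265: -0.0035 0.0000 -0.0109 turn y 8.8
78.9 0.128: -0.0059 0.0001 -0.0163 turn y 13.2
83.30000000000001 0.1295: -0.0086 0.0001 -0.0217 turn y 17.6
87.7 0.131: -0.0118 0.0001 -0.0269 turn y 22.0
92.10000000000001 0.1325: -0.0154 0.0001 -0.0320 turn y 26.4
96.5 0.134: -0.0194 0.0002 -0.0368 turn y 30.8
100.9 0.1355: -0.0239 0.0002 -0.0415 turn y 35.2
105.30000000000001 0.137: -0.0287 0.0002 -0.0459 turn y 39.6
109.7 0.1385: -0.0339 0.0002 -0.0501 turn y 44.0
```

Call:
servo_tool(series="1 -0.0015 0 -0.0055 0 4.4 0;1 -0.0035 0 -0.0109 0 8.8 0;1 -0.0059 0 -0.0163 0 13.2 0;1 -0.0086 0 -0.0217 0 17.6 0;1 -0.0118 0 -0.0269 0 22 0;1 -0.0136 0 -0.0295 0 24.2 0;1 -0.0154 0 -0.032 0 26.4 0;1 -0.0174 0 -0.0344 0 28.6 0;1 -0.0194 0 -0.0368 0 30.8 0;1 -0.0216 0 -0.0392 0 33 0;1 -0.0239 0 -0.0415 0 35.2 0;1 -0.0239 0 -0.0415 0 35.2 0")

```text
time_s: 19.03
eef_pos: [0.5797, 0.1325, 0.1483]
eef_rot: [-0.136, 0.71, 0.676, 0.142]
wrist_force: [0.4, -0.5, -0.3]
opening: 0.736
grasp_force: 66.3
```

```bash
python3 - <<'E'
from tip import *
st();p,r=Rt();print(stand(p).round(4),'beta',math.degrees(math.atan2(-r[2,2],r[:,2]@XS)))
plan(100.9,.1355,[(100.9+2.5*i,.1355+.0008*i,.0008) for i in range(1,6)],.0008)
c=snap('side');d=snap('top')
cv2.imwrite('pics/v4.png',np.vstack([cv2.resize(c['img'][170:320,200:480],(560,300)),cv2.resize(d['img'][100:250,210:490],(560,300))])[:,:,::-1])
E
```

```text
19.03 [0.5797 0.1325 0.1483] q [-0.19  0.29  1.7   0.41  1.24 -0.3 ] F [ 0.4 -0.5 -0.3] op 0.736 gf 66.3
[-0.0666 -0.0006  0.1483] beta 112.66966698890532
grip in box [-0.0387  0.0582]
103.4 0.1363: -0.0007 -0.0000 -0.0036 turn y 2.5
105.9 0.1371: -0.0016 -0.0000 -0.0072 turn y 5.0
108.4 0.13790000000000002: -0.0026 -0.0000 -0.0107 turn y 7.5
110.9 0.13870000000000002: -0.0038 -0.0000 -0.0143 turn y 10.0
113.4 0.1395: -0.0051 -0.0000 -0.0179 turn y 12.5
```

View pics/v4.png

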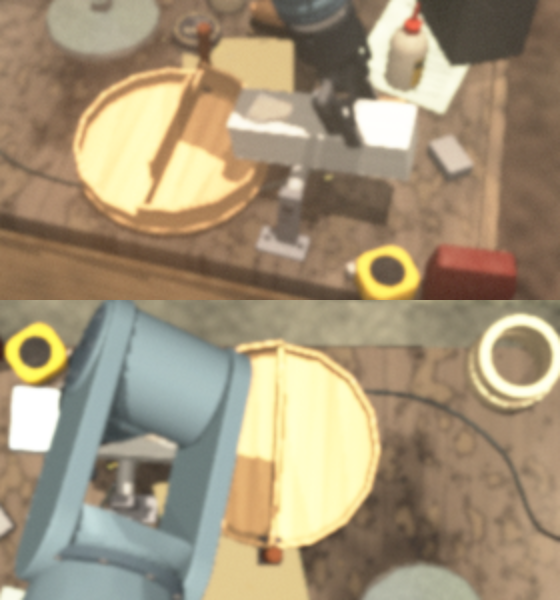

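At 101° the mouth is over the near half of the carousel and no spools are out yet. I'll tip a little further and hold.

Call:
servo_tool(series="1 -0.0007 0 -0.0036 0 2.5 0;1 -0.0016 0 -0.0072 0 5 0;1 -0.0026 0 -0.0107 0 7.5 0;1 -0.0038 0 -0.0143 0 10 0;1 -0.0038 0 -0.0143 0 10 0;1 -0.0038 0 -0.0143 0 10 0;1 -0.0038 0 -0.0143 0 10 0;1 -0.0038 0 -0.0143 0 10 0;1 -0.0038 0 -0.0143 0 10 0;1 -0.0038 0 -0.0143 0 10 0;1 -0.0038 0 -0.0143 0 10 0;1 -0.0038 0 -0.0143 0 10 0")

```text
time_s: 20.13
eef_pos: [0.5793, 0.1247, 0.1607]
eef_rot: [-0.194, 0.695, 0.662, 0.204]
wrist_force: [-0.3, -0.3, -0.9]
opening: 0.742
grasp_force: 66.2
```

```bash
python3 - <<'E'
from tip import *
st();p,r=Rt();print(stand(p).round(4),'beta',math.degrees(math.atan2(-r[2,2],r[:,2]@XS)))
c=snap('side');d=snap('top')
cv2.imwrite('pics/v5.png',np.vstack([cv2.resize(c['img'][170:320,200:480],(560,300)),cv2.resize(d['img'][100:250,210:490],(560,300))])[:,:,::-1])
E
```

```text
20.13 [0.5793 0.1247 0.1607] q [-0.29  0.31  1.71  0.57  1.33 -0.44] F [-0.3 -0.3 -0.9] op 0.742 gf 66.2
[-0.0588 -0.0007  0.1607] beta 122.70153221267364
```

View pics/v5.png

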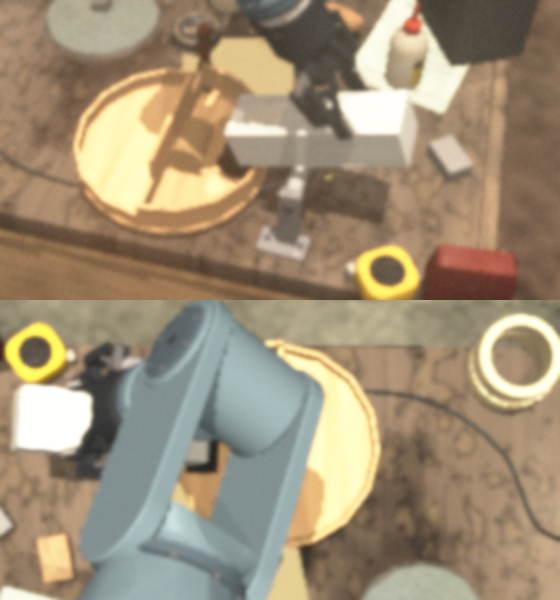

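A spool is in the high-walled half against the divider, at (205,140) in the side panel. I'll tip slightly more, shake-free, then count spools.

Call:
servo_tool(series="1 -0.0008 0 -0.003 0 1.5 0;1 -0.001 0 -0.0045 0 3 0;1 -0.001 0 -0.0045 0 3 0;1 -0.001 0 -0.0045 0 3 0;1 -0.001 0 -0.0045 0 3 0;1 -0.001 0 -0.0045 0 3 0;1 -0.001 0 -0.0045 0 3 0;1 -0.001 0 -0.0045 0 3 0")

```text
time_s: 20.9
eef_pos: [0.5793, 0.1213, 0.164]
eef_rot: [-0.211, 0.689, 0.657, 0.223]
wrist_force: [-0.5, 1.5, 1.4]
opening: 0.74
grasp_force: 66.1
```

```bash
python3 - <<'E'
from tip import *
st();p,r=Rt();print(stand(p).round(4),'beta',math.degrees(math.atan2(-r[2,2],r[:,2]@XS)))
c=snap('side');T=stand(cloud(c));x,y,z=T[...,0],T[...,1],T[...,2]
m=(x>.06)&(x<.2)&(abs(y)<.09)&(z>.02)&(z<.15)
for a in np.arange(.06,.2,.01):
    k=m&(x>=a)&(x<a+.01); print(round(a,2),k.sum(),np.percentile(z[k],[5,50,95]).round(3) if k.sum() else '', np.percentile(y[k&(z>.035)],[5,95]).round(3) if (k&(z>.035)).sum() else '')
plan(113.9,.1387,[(113.9-6.5*i,.1387-.0022*i,.0008) for i in range(1,13)],.0008)
E
```

```text
20.9 [0.5793 0.1213 0.164 ] q [-0.32  0.32  1.71  0.61  1.35 -0.49] F [-0.5  1.5  1.4] op 0.74 gf 66.1
[-0.0553 -0.0005  0.164 ] beta 125.69636064808735
0.06 225 [0.028 0.102 0.136] [-0.023  0.057]
0.07 239 [0.026 0.09  0.133] [-0.023  0.073]
0.08 241 [0.022 0.064 0.128] [-0.024  0.087]
0.09 152 [0.021 0.063 0.125] [-0.028  0.035]
0.1 83 [0.02  0.024 0.061] [-0.004  0.022]
0.11 82 [0.02  0.022 0.024] 
0.12 212 [0.021 0.023 0.056] [-0.024  0.031]
0.13 221 [0.021 0.031 0.066] [-0.025  0.031]
0.14 203 [0.021 0.041 0.069] [-0.025  0.032]
0.15 173 [0.021 0.035 0.068] [-0.026  0.031]
0.16 150 [0.02  0.024 0.062] [-0.024  0.031]
0.17 547 [0.024 0.064 0.092] [-0.07   0.075]
0.18 5 [0.02  0.021 0.025] 
0.19 58 [0.02  0.022 0.024] 
0.2 0  
grip in box [-0.039   0.0561]
107.4 0.13649999999999998: 0.0009 -0.0000 0.0098 turn y -6.5
100.9 0.1343: 0.0008 -0.0000 0.0194 turn y -13.0
94.4 0.1321: -0.0002 -0.0000 0.0288 turn y -19.5
87.9 0.1299: -0.0022 -0.0000 0.0377 turn y -26.0
81.4 0.12769999999999998: -0.0050 -0.0000 0.0462 turn y -32.5
74.9 0.1255: -0.0086 -0.0000 0.0541 turn y -39.0
68.4 0.12329999999999999: -0.0128 -0.0001 0.0615 turn y -45.5
61.900000000000006 0.12109999999999999: -0.0177 -0.0001 0.0682 turn y -52.0
55.400000000000006 0.11889999999999999: -0.0230 -0.0001 0.0742 turn y -58.5
48.900000000000006 0.11669999999999998: -0.0287 -0.0001 0.0795 turn y -65.0
42.400000000000006 0.11449999999999999: -0.0348 -0.0001 0.0840 turn y -71.5
35.900000000000006 0.11229999999999998: -0.0410 -0.0001 0.0878 turn y -78.0
```

Call:
servo_tool(series="1 0.0005 0 0.005 0 -3.2 0;1 0.0009 0 0.0098 0 -6.5 0;1 0.0009 0 0.0146 0 -9.8 0;1 0.0008 0 0.0194 0 -13 0;1 0.0003 0 0.0241 0 -16.2 0;1 -0.0002 0 0.0288 0 -19.5 0;1 -0.0002 0 0.0288 0 -19.5 0")

```text
time_s: 21.53
eef_pos: [0.5799, 0.1395, 0.1405]
eef_rot: [-0.096, 0.716, 0.684, 0.102]
wrist_force: [0.7, 0.6, 1.4]
opening: 0.738
grasp_force: 66.4
```

```bash
python3 - <<'E'
from tip import *
st();p,r=Rt();print(stand(p).round(4),'beta',math.degrees(math.atan2(-r[2,2],r[:,2]@XS)))
c=snap('side');T=stand(cloud(c));x,y,z=T[...,0],T[...,1],T[...,2]
m=(x>.06)&(x<.2)&(abs(y)<.09)&(z>.02)&(z<.08)
for a in np.arange(.06,.18,.01):
    k=m&(x>=a)&(x<a+.01); print(round(a,2),k.sum(),np.percentile(z[k],[5,50,95]).round(3) if k.sum() else '', np.percentile(y[k&(z>.035)],[5,95]).round(3) if (k&(z>.035)).sum() else '')
cv2.imwrite('pics/v6.png',cv2.resize(c['img'][190:300,220:400],(720,440),interpolation=cv2.INTER_CUBIC)[:,:,::-1])
plan(94.4,.1321,[(94.4-6.2*i,.1321-.0022*i,.0008) for i in range(1,11)],.0008)
E
```

```text
21.53 [0.5799 0.1395 0.1405] q [-0.12  0.29  1.68  0.3   1.2  -0.19] F [0.7 0.6 1.4] op 0.738 gf 66.4
[-0.0736 -0.0008  0.1405] beta 106.08325787088778
0.06 105 [0.022 0.049 0.064] [0.008 0.06 ]
0.07 126 [0.022 0.047 0.066] [0.016 0.074]
0.08 134 [0.022 0.045 0.068] [0.017 0.089]
0.09 110 [0.022 0.045 0.067] [-0.003  0.088]
0.1 109 [0.021 0.038 0.063] [-0.028  0.022]
0.11 94 [0.02  0.022 0.025] 
0.12 208 [0.02  0.023 0.056] [-0.025  0.031]
0.13 220 [0.021 0.036 0.065] [-0.025  0.031]
0.14 197 [0.021 0.036 0.068] [-0.024  0.031]
0.15 188 [0.021 0.035 0.067] [-0.025  0.031]
0.16 150 [0.021 0.024 0.062] [-0.024  0.031]
0.17 371 [0.023 0.053 0.077] [-0.075  0.081]
grip in box [-0.0391  0.0546]
88.2 0.1299: 0.0010 -0.0000 0.0088 turn y -6.2
82.0 0.1277: 0.0010 -0.0000 0.0174 turn y -12.4
75.80000000000001 0.1255: 0.0003 -0.0000 0.0258 turn y -18.6
69.60000000000001 0.12329999999999999: -0.0012 -0.0000 0.0339 turn y -24.8
63.400000000000006 0.1211: -0.0034 -0.0000 0.0416 turn y -31.0
57.2 0.11889999999999999: -0.0063 -0.0001 0.0488 turn y -37.2
51.00000000000001 0.1167: -0.0097 -0.0001 0.0555 turn y -43.4
44.800000000000004 0.11449999999999999: -0.0136 -0.0001 0.0617 turn y -49.6
38.6 0.1123: -0.0180 -0.0001 0.0673 turn y -55.8
32.400000000000006 0.11009999999999999: -0.0227 -0.0002 0.0723 turn y -62.0
```

View pics/v6.png

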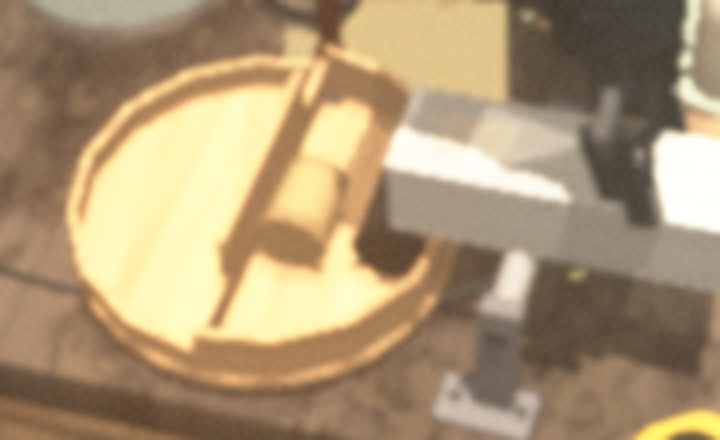

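The crop shows one spool against the divider at (300,215). The second is in the mouth's shadow at (390,245), and the depth there gives a top of 68 mm, so it lies on the tray floor. Now I return the box to its lean.

Call:
servo_tool(series="1 0.001 0 0.0088 0 -6.2 0;1 0.001 0 0.0174 0 -12.4 0;1 0.0003 0 0.0258 0 -18.6 0;1 -0.0012 0 0.0339 0 -24.8 0;1 -0.0034 0 0.0416 0 -31 0;1 -0.0063 0 0.0488 0 -37.2 0;1 -0.0097 0 0.0555 0 -43.4 0;1 -0.0136 0 0.0617 0 -49.6 0;1 -0.0158 0 0.0645 0 -52.7 0;1 -0.018 0 0.0673 0 -55.8 0;1 -0.018 0 0.0673 0 -55.8 0")

```text
time_s: 22.5
eef_pos: [0.5796, 0.1423, 0.0676]
eef_rot: [0.233, 0.68, 0.65, -0.245]
wrist_force: [0.7, 13.6, 1.5]
opening: 0.743
grasp_force: 67.2
```

```bash
python3 - <<'E'
from tip import *
st();p,r=Rt();print(stand(p).round(4),'beta',math.degrees(math.atan2(-r[2,2],r[:,2]@XS)))
c=snap('side');T=stand(cloud(c));x,y,z=T[...,0],T[...,1],T[...,2]
m=(abs(y-.032)<.008)&(x>-.03)&(x<.12)&(z>.105)&(z<.21)
n,l,s,_=cv2.connectedComponentsWithStats(m.astype(np.uint8));i=1+s[1:,4].argmax();print(s[i],rect(T[l==i][:,[0,2]]))
m=(abs(y-.032)<.008)&(x>-.14)&(x<-.05)&(z>.0)&(z<.06);Q=T[m];print('foot low',len(Q),Q[Q[:,2].argsort()[:5]].round(4).tolist() if len(Q) else '')
m=(x>.06)&(x<.168)&(abs(y)<.05)&(z>.035)&(z<.08)
n,l,s,_=cv2.connectedComponentsWithStats(m.astype(np.uint8))
for i in range(1,n):
    if s[i,4]>30: Q=T[l==i];print('spool',s[i,4],Q.min(0).round(3),Q.max(0).round(3))
plan(38.6,.1123,[(36,.1118,.0008),(33.4,.111,.0005),(33.2,.111,0)],.0008)
tos(-.0734,0,.0669,44.8)
E
```

```text
22.5 [0.5796 0.1423 0.0676] q [ 0.36  0.68  1.43 -0.63  1.39  0.64] F [ 0.7 13.6  1.5] op 0.743 gf 67.2
[-0.0763 -0.0012  0.0676] beta 50.515509052369175
[330 220  35  34 648] [-1.9, 146.8, 100.7, 61.4, 56.2]
foot low 381 [[-0.0881, 0.0299, 0.0], [-0.1215, 0.0347, 0.0], [-0.0577, 0.0301, 0.0], [-0.0506, 0.0323, 0.0], [-0.1011, 0.032, 0.0001]]
spool 414 [ 0.123 -0.031  0.035] [0.168 0.034 0.075]
spool 434 [ 0.06  -0.04   0.035] [0.11  0.05  0.072]
grip in box [-0.0384  0.0515]
36 0.1118: 0.0010 0.0000 0.0031 turn y -2.6
33.4 0.111: 0.0016 -0.0000 0.0064 turn y -5.2
33.2 0.111: 0.0015 -0.0000 0.0071 turn y -5.4
shift [-0.0015  0.0011  0.0029] turn [ 0.08 -5.87  0.23] at stand [-0.0764 -0.0011  0.0682]
```

```bash
python3 - <<'E'
from tip import *
c=snap('side');T=stand(cloud(c));x,y,z=T[...,0],T[...,1],T[...,2]
m=(abs(y-.032)<.006)&(x>-.14)&(x<.1)&(z>.006)&(z<.21)
n,l,s,_=cv2.connectedComponentsWithStats(m.astype(np.uint8))
for i in range(1,n):
    if s[i,4]>20:
        Q=T[l==i][:,[0,2]];print(s[i,4],Q.min(0).round(3),Q.max(0).round(3),'lowest',Q[Q[:,1].argsort()[:4]].round(3).tolist())
        if s[i,4]>300:
            t=math.radians(33.8);nn=np.array([math.cos(t),-math.sin(t)]);k=np.array([math.sin(t),math.cos(t)])
            print('across',np.percentile(Q@nn,[1,3,97,99]).round(4),'along',np.percentile(Q@k,[0,1,99,100]).round(4))
            # straight front edge slope
            F=[]
            for h in np.arange(.02,.17,.01):
                q=Q[abs(Q[:,1]-h)<.004]
                if len(q)>3: F.append((q[:,0].max(),h))
            print(np.round(F,3).tolist())
E
```

```text
1594 [-0.139  0.007] [0.049 0.205] lowest [[-0.08, 0.007], [-0.072, 0.007], [-0.075, 0.009], [-0.08, 0.01]]
across [-0.1958 -0.1762 -0.0567 -0.0524] along [-0.0398 -0.0362  0.1696  0.1731]
[[-0.058, 0.02], [-0.055, 0.03], [-0.044, 0.04], [-0.039, 0.05], [-0.028, 0.06], [-0.025, 0.07], [-0.015, 0.08], [0.009, 0.09], [0.005, 0.1], [0.01, 0.11], [0.015, 0.12], [0.02, 0.13], [0.029, 0.14], [0.037, 0.15], [0.041, 0.16], [0.049, 0.17]]
44 [0.054 0.015] [0.061 0.065] lowest [[0.054, 0.015], [0.056, 0.015], [0.057, 0.017], [0.057, 0.02]]
25 [0.081 0.018] [0.099 0.025] lowest [[0.088, 0.018], [0.086, 0.018], [0.092, 0.018], [0.094, 0.019]]
```

Call:
servo_tool(series="1 -0.0005 0 -0.001 0 0 0;-1 -0.0005 0 -0.001 0 0 0;-1 0 0 0 0 0 0;-1 0 0 0 0 0 0;-1 0 0 0 0 0 0;-1 0 0 0 0 0 0;-1 0 0 -0.02 0 0 0;-1 0 0 -0.05 0 0 0;-1 0 0 -0.085 0 0 0;-1 0 0 -0.12 0 0 0;-1 0 0 -0.15 0 0 0;-1 0 0 -0.15 0 0 0")

```text
time_s: 23.6
eef_pos: [0.5873, 0.2388, 0.1924]
eef_rot: [0.236, 0.682, 0.649, -0.24]
wrist_force: [0.9, 0.2, 1.9]
opening: 1.0
grasp_force: 0.0
```

```bash
python3 - <<'E'
from tip import *
st();tos(-.10,0,.36,90)
c=snap('side');T=stand(cloud(c));x,y,z=T[...,0],T[...,1],T[...,2]
m=(abs(y-.032)<.012)&(x>-.13)&(x<.12)&(z>.01)&(z<.21)
n,l,s,_=cv2.connectedComponentsWithStats(m.astype(np.uint8));i=1+s[1:,4].argmax();Q=T[l==i];print(s[i],rect(Q[:,[0,2]]),np.percentile(Q[:,1],[5,50,95]))
B=Q[:,[0,2]];b=cv2.boxPoints(cv2.minAreaRect((B*1000).astype(np.float32)));print(b.round(1))
E
```

```text
23.6 [0.5873 0.2388 0.1924] q [ 0.48  0.64  1.21 -0.59  1.66  0.59] F [0.9 0.2 1.9] op 1.0 gf 0.0
shift [-1.627e-01 -1.000e-04 -8.340e-02] turn [6.30e-01 3.93e+01 1.00e-02] at stand [-0.1731  0.0015  0.1924]
[ 330  219   69   64 1655] [-31.7, 96.5, 212.1, 74.0, 52.3] [0.02367195 0.03158965 0.03397179]
[[-125.9   35.3]
 [ -67.4  -10. ]
 [  62.4  157.8]
 [   3.9  203. ]]
```

Call:
servo_tool(series="-1 -0.02 0 -0.02 0 0 0;-1 -0.05 0 -0.03 0 5 0;-1 -0.08 0 -0.04 0 12 0;-1 -0.11 0 -0.055 0 19 0;-1 -0.14 0 -0.07 0 26 0;-1 -0.163 0 -0.083 0.3 33 0;-1 -0.163 0 -0.083 0.6 39.3 0;-1 -0.163 0 -0.083 0.6 39.3 0;-1 -0.163 0 -0.083 0.6 39.3 0")

```text
time_s: 24.4
eef_pos: [0.5807, 0.1594, 0.3532]
eef_rot: [-0.001, 0.727, 0.686, -0.006]
wrist_force: [-0.3, 0.2, -0.9]
opening: 0.997
grasp_force: 0.0
```

```bash
python3 - <<'E'
from tip import *
st();tos(.083,0,.255,127.7);tos(.083,0,.30,127.7)
E
```

```text
24.4 [0.5807 0.1594 0.3532] q [ 0.07  0.18  1.36 -0.01  1.62  0.13] F [-0.3  0.2 -0.9] op 0.997 gf 0.0
shift [-0.1758  0.0032  0.0994] turn [-0.4  38.1  -0.57] at stand [-0.0935 -0.001   0.3532]
shift [-0.1761  0.0028  0.0544] turn [-0.4  38.1  -0.57] at stand [-0.0935 -0.001   0.3532]
```

Call:
servo_tool(series="-1 -0.035 0 0 0 7 0;-1 -0.07 0 0 0 14 0;-1 -0.105 0 0.01 0 21 0;-1 -0.14 0 0.03 0 28 0;-1 -0.176 0.003 0.054 -0.2 35 -0.3;-1 -0.176 0.003 0.075 -0.4 38 -0.6;-1 -0.176 0.003 0.099 -0.4 38 -0.6;-1 -0.176 0.003 0.099 -0.4 38 -0.6;-1 -0.176 0.003 0.099 -0.4 38 -0.6")

```text
time_s: 25.15
eef_pos: [0.5724, -0.0126, 0.2533]
eef_rot: [-0.226, 0.684, 0.653, 0.232]
wrist_force: [-0.2, 0.7, 0.8]
opening: 1.004
grasp_force: 0.0
```

```bash
python3 - <<'E'
from tip import *
st();tos(.0093,0,.160,127.7);p,r=Rt();c=snap('wrist','w4.png')
q=[(0,0)]
# rim of the mouth in the wrist image
E
```

```text
25.15 [ 0.5724 -0.0126  0.2533] q [-0.55  0.28  1.57  0.56  1.64 -0.57] F [-0.2  0.7  0.8] op 1.004 gf 0.0
shift [-0.0023  0.0016  0.1163] turn [-0.5  -0.13  0.1 ] at stand [ 0.0788 -0.0006  0.2533]
```

View pics/w4.png

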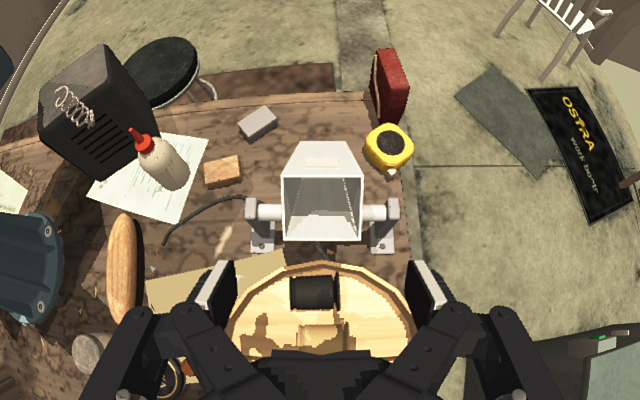

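The mouth, (281,177) to (362,177) down to (284,240) to (359,240), is centred and the box is empty. The black spool at (314,292) and the tan one at (325,340) lie in the high-walled half. I'll go down, grip, and then stand the box up.

Call:
servo_tool(series="-1 -0.001 0.001 0.03 -0.5 0 0;-1 -0.002 0.0015 0.06 -0.5 0 0;-1 -0.002 0.0015 0.09 -0.5 0 0;-1 -0.002 0.0015 0.116 -0.5 0 0;-1 -0.002 0.0015 0.116 -0.5 0 0;1 -0.002 0.0015 0.116 -0.5 0 0;1 -0.002 0.0015 0.116 -0.5 0 0;1 -0.002 0.0015 0.116 -0.5 0 0;1 -0.002 0.0015 0.116 -0.5 0 0;1 -0.002 0.0015 0.116 -0.5 0 0;1 -0.002 0.0015 0.116 -0.5 0 0")

```text
time_s: 26.12
eef_pos: [0.5798, 0.0545, 0.1646]
eef_rot: [-0.219, 0.685, 0.653, 0.238]
wrist_force: [0.8, 1.4, 6.1]
opening: 0.747
grasp_force: 67.3
```

```bash
python3 - <<'E'
from tip import *
st();p,r=Rt();print(stand(p).round(4),'beta',math.degrees(math.atan2(-r[2,2],r[:,2]@XS)))
c=snap('side');T=stand(cloud(c));x,y,z=T[...,0],T[...,1],T[...,2]
m=(abs(y-.032)<.006)&(x>-.14)&(x<.1)&(z>.006)&(z<.13)
n,l,s,_=cv2.connectedComponentsWithStats(m.astype(np.uint8));i=1+s[1:,4].argmax();Q=T[l==i][:,[0,2]]
F=[];B=[]
for h in np.arange(.012,.12,.006):
    q=Q[abs(Q[:,1]-h)<.003]
    if len(q)>3: F.append((q[:,0].max(),h));B.append((q[:,0].min(),h))
print(np.round(F,3).tolist());print(np.round(B,3).tolist())
F=np.array(F);k=F[:,1]<.075;a,b=np.polyfit(F[k,1],F[k,0],1);print('lean',math.degrees(math.atan(a)),'pivot x',b)
B=np.array(B);k=B[:,1]>.05;a,b=np.polyfit(B[k,1],B[k,0],1);print('lean back',math.degrees(math.atan(a)),b)
E
```

```text
26.12 [0.5798 0.0545 0.1646] q [-0.45  0.35  1.68  0.61  1.43 -0.59] F [0.8 1.4 6.1] op 0.747 gf 67.3
[0.0113 0.0034 0.1646] beta 127.71619749822513
[[-0.07, 0.012], [-0.066, 0.018], [-0.064, 0.024], [-0.061, 0.03], [-0.05, 0.036], [-0.047, 0.042], [-0.042, 0.048], [-0.039, 0.054], [-0.033, 0.06], [-0.028, 0.066], [-0.023, 0.072], [-0.02, 0.078], [-0.014, 0.084], [0.009, 0.09], [0.007, 0.096], [0.001, 0.102], [0.006, 0.108], [0.011, 0.114]]
[[-0.09, 0.012], [-0.104, 0.018], [-0.108, 0.024], [-0.119, 0.03], [-0.124, 0.036], [-0.123, 0.042], [-0.118, 0.048], [-0.114, 0.054], [-0.108, 0.06], [-0.101, 0.066], [-0.098, 0.072], [-0.093, 0.078], [-0.089, 0.084], [-0.083, 0.09], [-0.079, 0.096], [-0.076, 0.102], [-0.071, 0.108], [-0.065, 0.114]]
lean 38.76604855803959 pivot x -0.08125019325950779
lean back 37.99507536595167 -0.15442555201560731
```

```bash
python3 - <<'E'
from tip import *
p,r=Rt();q=stand(p)[[0,2]];g=(-.030,.186)
for i in range(0,12):
    f=i/11; th=38.2*(1-f); t=math.radians(th); n=np.array([math.cos(t),-math.sin(t)]); k=np.array([math.sin(t),math.cos(t)])
    P=np.array([-.080-.02*f,.006]); e=P+n*g[0]+k*g[1]-q; v=r.T@(XS*e[0]+np.array([0,0,e[1]])); print(np.round(v,4),round(th-38.2,1))
E
```

```text
[ 0.0037  0.0001 -0.0051] 0.0
[ 0.0164  0.0001 -0.0019] -3.5
[0.0289 0.0002 0.002 ] -6.9
[0.0413 0.0002 0.0065] -10.4
[0.0534 0.0002 0.0117] -13.9
[0.0652 0.0002 0.0175] -17.4
[0.0768 0.0002 0.0239] -20.8
[0.088  0.0002 0.031 ] -24.3
[0.0988 0.0002 0.0386] -27.8
[0.1092 0.0002 0.0467] -31.3
[0.1192 0.0002 0.0554] -34.7
[0.1287 0.0002 0.0646] -38.2
```

Call:
servo_tool(series="1 0.0037 0 -0.0051 0 0 0;1 0.0164 0 -0.0019 0 -3.5 0;1 0.0289 0 0.002 0 -6.9 0;1 0.0413 0 0.0065 0 -10.4 0;1 0.0534 0 0.0117 0 -13.9 0;1 0.0652 0 0.0175 0 -17.4 0;1 0.0768 0 0.0239 0 -20.8 0;1 0.088 0 0.031 0 -24.3 0;1 0.0988 0 0.0386 0 -27.8 0;1 0.1092 0 0.0467 0 -31.3 0;1 0.1192 0 0.0554 0 -34.7 0;1 0.1287 0 0.0646 0 -38.2 0")

```text
time_s: 27.17
eef_pos: [0.5855, 0.1959, 0.1907]
eef_rot: [0.008, 0.725, 0.689, -0.002]
wrist_force: [0.5, -0.4, -2.0]
opening: 0.748
grasp_force: 67.0
```

```bash
python3 - <<'E'
from tip import *
st();p,r=Rt();print(stand(p).round(4),'beta',math.degrees(math.atan2(-r[2,2],r[:,2]@XS)))
c=snap('side');T=stand(cloud(c));x,y,z=T[...,0],T[...,1],T[...,2]
for h in (.015,.03,.06,.09,.12):
    k=(abs(y-.033)<.006)&(abs(z-h)<.006)&(x<-.04)&(x>-.22); print(h,k.sum(),np.percentile(x[k],[2,98]).round(4))
tos(stand(p)[0],stand(p)[1],p[2],90)
E
```

```text
27.17 [0.5855 0.1959 0.1907] q [ 0.14  0.3   1.53 -0.02  1.3   0.19] F [ 0.5 -0.4 -2. ] op 0.748 gf 67.0
[-0.1302  0.0019  0.1907] beta 89.24884609096965
0.015 70 [-0.1525 -0.0978]
0.03 67 [-0.1509 -0.0982]
0.06 68 [-0.153  -0.0994]
0.09 76 [-0.1529 -0.099 ]
0.12 83 [-0.1534 -0.0992]
shift [-0.0038  0.0008 -0.0004] turn [0.49 0.81 0.1 ] at stand [-0.1339  0.0011  0.1902]
```

Call:
servo_tool(series="1 0 0 0.002 0.4 0.5 0;1 0 0 0.004 0.4 0.5 0;1 0 0 0.005 0.4 0.5 0;1 0 0 0.006 0.4 0.5 0;1 0 0 0.006 0.4 0.5 0")

```text
time_s: 27.63
eef_pos: [0.5855, 0.1951, 0.1865]
eef_rot: [-0.0, 0.726, 0.688, 0.001]
wrist_force: [-4.7, 1.8, 11.5]
opening: 0.747
grasp_force: 68.8
```

```bash
python3 -c "
from h import *
st();p,r=Rt();print(r[:,2].round(4),stand(p))"
```

```text
27.63 [0.5855 0.1951 0.1865] q [0.13 0.31 1.53 0.   1.3  0.18] F [-4.7  1.8 11.5] op 0.747 gf 68.8
[ 8.0e-04  1.7e-03 -1.0e+00] [-0.12937074  0.00198861  0.18649734]
```

Call:
servo_tool(series="1 0 0 -0.001 0 0 0;-1 0 0 -0.001 0 0 0;-1 0 0 -0.001 0 0 0;-1 0 0 -0.001 0 0 0;-1 0 0 -0.001 0 0 0;-1 0 0 -0.001 0 0 0;-1 0 0 -0.03 0 0 0;-1 0 0 -0.06 0 0 0;-1 0 0 -0.09 0 0 0;-1 0 0 -0.12 0 0 0;-1 0 0 -0.12 0 0 0")

```text
time_s: 28.55
eef_pos: [0.5884, 0.1965, 0.3125]
eef_rot: [0.004, 0.725, 0.689, 0.005]
wrist_force: [0.6, 0.3, 1.2]
opening: 1.003
grasp_force: 0.0
```

```bash
python3 - <<'E'
from h import *
st();S=cloud(snap('side'));T=stand(S);x,y,z=T[...,0],T[...,1],T[...,2]
for h in (.02,.1,.19):
    k=(abs(y-.033)<.006)&(abs(z-h)<.006)&(x<-.04)&(x>-.22); print(h,k.sum(),np.percentile(x[k],[2,98]).round(4))
c=ctrl.camera('side');h=cv2.cvtColor(c['img'],cv2.COLOR_RGB2HSV)
m=((S[...,2]>.014)&(S[...,2]<.03)&(S[...,0]>.25)&(S[...,0]<.75)&(S[...,1]>.02)&(S[...,1]<.33)).astype(np.uint8)
n,l,s,_=cv2.connectedComponentsWithStats(m)
for i in range(1,n):
    if s[i,4]>60: Q=S[l==i];print(s[i],Q.mean(0).round(3),rect(Q),'hsv',np.median(h[l==i],0))
to(.429,.159,.24,-15)
E
```

```text
28.55 [0.5884 0.1965 0.3125] q [ 0.13  0.22  1.39 -0.    1.52  0.18] F [0.6 0.3 1.2] op 1.003 gf 0.0
0.02 65 [-0.1532 -0.099 ]
0.1 83 [-0.1515 -0.0996]
0.19 100 [-0.1528 -0.0989]
[354 183  25   6  80] [0.296 0.053 0.022] [296.6, 54.0, 11.1, 70.0, 14.4] hsv [ 15.  114.  109.5]
[427 190  36  12 139] [0.283 0.279 0.022] [281.9, 280.2, 7.0, 112.1, 29.3] hsv [18. 56. 76.]
[389 218  11  18 145] [0.432 0.152 0.021] [432.3, 152.7, 58.6, 27.6, 2.1] hsv [ 15. 109. 179.]
[420 237  16  21 193] [0.488 0.247 0.021] [483.9, 242.1, 54.9, 37.3, 37.7] hsv [ 16.  44. 219.]
[387 278  24  10  92] [0.613 0.19  0.022] [612.9, 190.2, 56.3, 5.5, 86.5] hsv [ 18.  46. 161.]
[372 297  37  25 233] [0.701 0.178 0.024] [696.4, 177.2, 83.3, 44.1, 77.1] hsv [ 19. 165. 224.]
[411 318  42  10 153] [0.703 0.275 0.022] [703.3, 275.7, 5.5, 91.3, 5.3] hsv [  7. 137.  82.]
shift [-0.0451 -0.1556  0.0656] turn [ 0.28 -0.06 12.1 ] yaw -2.9
```

The dispenser stands upright and only one tan block is present, at about (0.430,0.155) next to the bottle. I'll approach it with the wrist camera turned away from the bottle.

Call:
servo_tool(series="-1 -0.01 -0.02 0 0 0 7;-1 -0.02 -0.04 0 0 0 14;-1 -0.03 -0.065 0 0 0 21;-1 -0.04 -0.09 0 0 0 28;-1 -0.045 -0.12 0 0 0 35;-1 -0.045 -0.145 0 0 0 42;-1 -0.045 -0.156 0.01 0.3 0 49;-1 -0.045 -0.156 0.03 0.3 0 56;-1 -0.045 -0.156 0.05 0.3 0 63;-1 -0.045 -0.156 0.066 0.3 0 70;-1 -0.045 -0.156 0.066 0.3 0 77;-1 -0.045 -0.156 0.066 0.3 0 84")

```text
time_s: 29.65
eef_pos: [0.4255, 0.1588, 0.2353]
eef_rot: [-0.001, 1.0, 0.024, -0.004]
wrist_force: [0.9, -0.1, 0.1]
opening: 1.0
grasp_force: 0.0
```

```bash
python3 - <<'E'
from h import *
st();p,r=Rt();c=snap('wrist','w5.png');h=cv2.cvtColor(c['img'],cv2.COLOR_RGB2HSV);g=c['img']
t=[.430,.155,.022]
# pixel window about the expected place
u,v=np.meshgrid(np.arange(640),np.arange(400));W=wray(np.column_stack([u.ravel(),v.ravel()]),p,r,c,.022).reshape(400,640,3)
near=np.hypot(W[...,0]-.43,W[...,1]-.155)<.055
i=np.argmin(np.hypot(W[...,0]-.43,W[...,1]-.155));print('px',np.unravel_index(i,(400,640)))
m=((h[...,0]>8)&(h[...,0]<24)&(h[...,1]>80)&(h[...,2]>140)&near).astype(np.uint8)
n,l,s,_=cv2.connectedComponentsWithStats(m);k=1+s[1:,4].argmax();print(s[k],rect(W[l==k]))
cv2.imwrite('pics/v7.png',g[:,:,::-1])
E
```

```text
29.65 [0.4255 0.1588 0.2353] q [ 0.09 -0.1   1.88  0.    1.37  1.61] F [ 0.9 -0.1  0.1] op 1.0 gf 0.0
px (np.int64(166), np.int64(325))
[ 303  122   52   65 1751] [444.5, 156.9, 52.4, 84.3, 67.5]
```

View pics/v7.png

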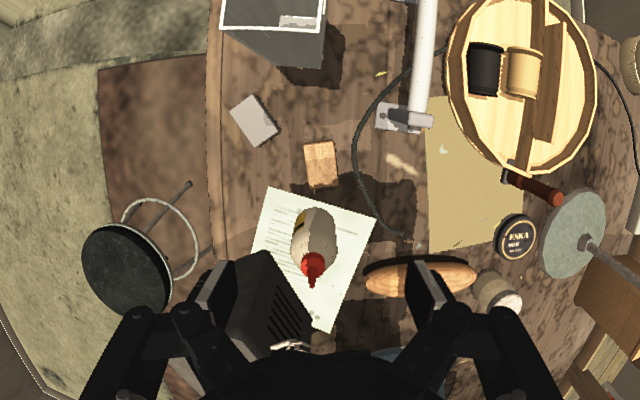

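The wrist image shows both spools in the tray at (485,68) and (522,72), and the block with corners at about (305,143), (332,140), (338,184) and (311,188). The bottle at (315,245) is clear of it.

```bash
python3 - <<'E'
from h import *
p,r=Rt();c=ctrl.camera('wrist');img=c['img'];h=cv2.cvtColor(img,cv2.COLOR_RGB2HSV)
q=[(305,143),(332,140),(338,184),(311,188)];W=wray(q,p,r,c,.022);print(W.mean(0).round(4),[round(np.linalg.norm(W[i]-W[(i+1)%4])*1000,1) for i in range(4)])
e=W[2]-W[1];print('long dir',math.degrees(math.atan2(e[1],e[0])))
for th in (165,180,195):
    w=img[120:205,290:355];m=np.zeros(h.shape[:2],np.uint8);m[120:205,290:355]=(w[...,0]>th)&(w[...,0].astype(int)-w[...,2]>45)
    m=cv2.morphologyEx(m,cv2.MORPH_OPEN,np.ones((3,3)));n,l,s,_=cv2.connectedComponentsWithStats(m)
    k=1+s[1:,4].argmax();px=np.argwhere(l==k)[:,::-1];print(th,s[k],rect(wray(px,p,r,c,.022)))
E
```

```text
[0.4322 0.1588 0.022 ] [np.float64(31.8), np.float64(54.1), np.float64(33.1), np.float64(55.5)]
long dir -169.46687975158906
165 [ 303  142   34   45 1199] [432.1, 159.9, 50.9, 35.7, 11.2]
180 [ 304  142   33   45 1176] [432.1, 160.0, 50.8, 35.4, 10.9]
195 [ 304  142   33   45 1146] [432.1, 159.8, 50.4, 35.3, 11.5]
```

```bash
python3 -c "
from h import *
st();to(.432,.1598,.029,-79)"
```

```text
29.75 [0.4264 0.1589 0.2366] q [ 0.09 -0.1   1.88  0.    1.37  1.61] F [ 0.5 -0.8  0.4] op 0.999 gf 0.0
shift [6.700e-03 1.000e-04 2.075e-01] turn [-0.21  0.28 -7.98] yaw -86.98
```

Call:
servo_tool(series="-1 0.0065 0 0.03 0 0 -4;-1 0.0065 0 0.06 0 0 -8;-1 0.0065 0 0.095 0 0 -8;-1 0.0065 0 0.13 0 0 -8;-1 0.0065 0 0.16 0 0 -8;-1 0.0065 0 0.185 0 0 -8;-1 0.0065 0 0.2 0 0 -8;-1 0.0065 0 0.207 0 0 -8;-1 0.0065 0 0.207 0 0 -8")

```text
time_s: 30.5
eef_pos: [0.4317, 0.1599, 0.0295]
eef_rot: [-0.002, 0.995, 0.098, -0.003]
wrist_force: [-0.1, 0.1, 0.6]
opening: 1.003
grasp_force: 0.0
```

Call:
servo_tool(series="1 0 0 0 0 0 0;1 0 0 0 0 0 0;1 0 0 0 0 0 0;1 0 0 0 0 0 0;1 0 0 0 0 0 0;1 0 0 0 0 0 0;1 0 0 -0.005 0 0 0;1 0 0 -0.02 0 0 0;1 0 0 -0.06 0 0 0;1 0 0 -0.1 0 0 0;1 0 0 -0.14 0 0 0;1 0 0 -0.18 0 0 0")

```text
time_s: 31.5
eef_pos: [0.4334, 0.1594, 0.2137]
eef_rot: [-0.002, 0.995, 0.097, -0.001]
wrist_force: [0.4, 0.0, -0.4]
opening: -0.0
grasp_force: 0.0
```

```bash
python3 - <<'E'
from h import *
st();p,r=Rt()
w=LG+XS*.238+YS*0;print('place',w);to(w[0],w[1],.20,-2.9)
E
```

```text
31.5 [0.4334 0.1594 0.2137] q [ 0.09 -0.07  1.89  0.    1.32  1.47] F [ 0.4  0.  -0.4] op -0.0 gf 0.0
place [ 0.56495888 -0.17169521  0.        ]
shift [0.0654 0.3503 0.0123] turn [ -0.22  -0.08 -76.  ] yaw -78.9
```

The gripper shut on nothing, so the block has moved or I missed it. Re-measuring.

```bash
python3 - <<'E'
from h import *
for n in('side','top'):
    c=ctrl.camera(n);S=cloud(c);img=c['img'].astype(int)
    h=cv2.cvtColor(c['img'],cv2.COLOR_RGB2HSV)
    m=((S[...,2]>.011)&(S[...,2]<.03)&(S[...,0]>.3)&(S[...,0]<.75)&(S[...,1]>.0)&(S[...,1]<.33)).astype(np.uint8)
    k,l,s,_=cv2.connectedComponentsWithStats(m);print(n)
    for i in range(1,k):
        if s[i,4]>60: Q=S[l==i];print(s[i],Q.mean(0).round(3),rect(Q),'hsv',np.median(h[l==i],0))
p,r=Rt();c=ctrl.camera('wrist');img=c['img'].astype(int)
u,v=np.meshgrid(np.arange(640),np.arange(250));W=wray(np.column_stack([u.ravel(),v.ravel()]),p,r,c,.022).reshape(250,640,3)
m=((img[:250,:,0]>170)&(img[:250,:,0]-img[:250,:,2]>45)&(W[...,0]>.3)&(W[...,0]<.6)&(W[...,1]>.08)&(W[...,1]<.3)).astype(np.uint8)
m=cv2.morphologyEx(m,cv2.MORPH_OPEN,np.ones((3,3)));k,l,s,_=cv2.connectedComponentsWithStats(m)
for i in range(1,k):
    if s[i,4]>200: print('wrist',s[i],rect(W[l==i]))
cv2.imwrite('pics/w6.png',c['img'][:,:,::-1])
E
```

```text
side
[389 218  11  19 150] [0.434 0.152 0.021] [434.0, 154.0, 57.1, 27.4, 5.2] hsv [ 16.  106.  209.5]
[420 237  16  21 209] [0.489 0.248 0.02 ] [482.3, 242.2, 55.2, 37.6, 34.9] hsv [ 16.  45. 218.]
[387 278  24  11 104] [0.613 0.19  0.021] [612.8, 190.2, 56.4, 5.9, 87.5] hsv [ 17.  48. 161.]
[373 295  36  28 283] [0.697 0.184 0.024] [689.4, 183.5, 58.8, 75.8, 23.4] hsv [ 20. 158. 228.]
[410 317  43  12 182] [0.703 0.275 0.021] [702.9, 275.4, 10.6, 91.4, 1.6] hsv [  8. 137.  82.]
top
[212 112  36  30 386] [0.68  0.181 0.026] [682.4, 185.1, 64.2, 69.9, 36.7] hsv [ 25. 163. 244.]
[298 154   5  38 110] [0.566 0.004 0.021] [568.2, 5.8, 90.6, 10.0, 0.5] hsv [ 21.  110.5 239.5]
[230 225  17  17 189] [0.417 0.157 0.02 ] [418.8, 157.6, 33.8, 36.2, 11.0] hsv [ 15. 113. 182.]
wrist [ 212   22   25   96 1089] [540.7, 292.0, 15.9, 111.4, 90.0]
wrist [ 305  159   31   38 1060] [435.6, 160.9, 43.7, 34.8, 11.0]
wrist [203 165  12  39 295] [402.8, 292.4, 48.4, 14.0, 1.7]
```

The block is still at (0.435,0.160), so the grip was too brief or too high. Retrying lower and with a longer close.

Call:
servo_tool(series="-0.3 0 0 0 0 0 0;-0.3 0 0 0.03 0 0 0;-0.3 0.001 0 0.07 0 0 0;-0.3 0.001 0 0.11 0 0 0;-0.3 0.001 0 0.14 0 0 0;-0.3 0.001 0 0.16 0 0 0;-0.3 0.001 0 0.175 0 0 0;-0.3 0.001 0 0.183 0 0 0;-0.3 0.001 0 0.188 0 0 0;-0.3 0.001 0 0.188 0 0 0")

```text
time_s: 32.48
eef_pos: [0.4332, 0.1601, 0.022]
eef_rot: [-0.002, 0.995, 0.097, -0.002]
wrist_force: [-0.1, -0.3, 0.2]
opening: 0.648
grasp_force: 0.0
```

Call:
servo_tool(series="1 0 0 0 0 0 0;1 0 0 0 0 0 0;1 0 0 0 0 0 0;1 0 0 0 0 0 0;1 0 0 0 0 0 0;1 0 0 0 0 0 0;1 0 0 0 0 0 0;1 0 0 0 0 0 0;1 0 0 0 0 0 0;1 0 0 0 0 0 0")

```text
time_s: 33.32
eef_pos: [0.4345, 0.1603, 0.0234]
eef_rot: [-0.002, 0.995, 0.097, -0.001]
wrist_force: [0.1, 0.3, 0.3]
opening: -0.004
grasp_force: 0.0
```

```bash
python3 - <<'E'
from h import *
st();p,r=Rt();print(r.round(3).tolist())
c=ctrl.camera('side');S=cloud(c);h=cv2.cvtColor(c['img'],cv2.COLOR_RGB2HSV)
m=((S[...,2]>.008)&(S[...,2]<.2)&(S[...,0]>.39)&(S[...,0]<.5)&(S[...,1]>.1)&(S[...,1]<.22))
for (lo,hi) in ((.008,.03),(.03,.06),(.06,.1),(.1,.15)):
    k=m&(S[...,2]>lo)&(S[...,2]<hi);Q=S[k];print(lo,hi,len(Q),Q.min(0).round(3) if len(Q) else '',Q.max(0).round(3) if len(Q) else '',np.median(h[k],0) if len(Q) else '')
# coloured map around the spot
ys,xs=np.where(m)
v0,v1,u0,u1=ys.min(),ys.max(),xs.min(),xs.max();print(v0,v1,u0,u1)
for v in range(195,245,2): print(v,' '.join('%3d%s'%(S[v,u,2]*1000,'o' if h[v,u,1]>85 and h[v,u,2]>120 else ('k' if h[v,u,2]<60 else '.')) for u in range(378,412,2)))
E
```

```text
33.32 [0.4345 0.1603 0.0234] q [0.09 0.24 2.02 0.   0.89 1.47] F [0.1 0.3 0.3] op -0.004 gf 0.0
[[0.981, 0.192, -0.002], [0.192, -0.981, 0.003], [-0.001, -0.004, -1.0]]
0.008 0.03 129 [0.394 0.101 0.008] [0.498 0.163 0.025] [ 15. 103. 127.]
0.03 0.06 52 [0.431 0.146 0.03 ] [0.45  0.164 0.06 ] [ 15.  59. 101.]
0.06 0.1 179 [0.419 0.118 0.06 ] [0.458 0.21  0.1  ] [15. 59. 69.]
0.1 0.15 493 [0.413 0.1   0.1  ] [0.46  0.219 0.15 ] [16. 51. 72.]
177 243 371 424
195   0.  -1.   0.   1. 134. 151. 161. 166. 169. 172k 174k 176. 179k 180. 178k 176k 175.
197 120. 119. 127. 131. 139. 142k 142. 159. 161. 169k 169. 170. 174. 175. 171. 169k 171k
199 121. 125. 128. 128. 133. 136. 139k 137k 137. 159. 161k 167k 164. 166. 162k 953. 163k
201 119. 120. 124. 123.   1. 127. 129. 132. 132. 137. 134. 131. 156. 158k 157. 134k 133k
203 118. 122. 113. 113.   1. 119. 124. 121k 132k 131. 135. 123k 124. 127k 133k 136. 127k
205 117. 115. 115. 114. 100.  -1. 113. 115. 124k 126. 126. 117. 115k 126. 125. 123k 118k
207 108. 108. 107. 105.  98.  90.   0. 108. 113. 116. 117. 113. 108. 117. 119. 118k  91k
209   0. 102. 10
[... 885 characters left out ...]
7.   1.   3.  -1.   0.  22o  19o  20o  20. 207. 139. 143. 145. 146. 148. 151.
231   0.   6.  -2.   1.  -2.   1.  23o  22o  22o  21o 205. 204. 209. 209. 208. 142. 145.
233   8.   7.  -2.   1.   0.   0.  21o  22o  19o 195o 196. 201. 202. 201. 203. 205. 206.
235   7.   1.   0.   0.   1.  -1.  15o  14o  13o 190. 192. 194. 196. 196. 197. 202. 202.
237   6.   0.   0o   0.   0.  -1o   4o   3o   3o 953. 187. 187. 186. 191. 189. 193. 194.
239  -1. 953.   0.   3.   0o   2o   0o   1o  -1. 178. 181. 181. 182. 183. 185. 185. 187.
241  -1o   0.   0.  -2.   3.   1.  -2.   1.  -3. 169. 173. 172. 175. 177. 180. 181. 182.
243   0.   0o  -2.   1o   4o   5.  -3o   0. 162. 165. 167. 169. 167. 174. 172. 172. 175.
```

```bash
python3 - <<'E'
from h import *
c=ctrl.camera('side');S=cloud(c);h=cv2.cvtColor(c['img'],cv2.COLOR_RGB2HSV)
for v in range(219,240,2): print(v,' '.join('(%d,%d,%d)'%tuple(S[v,u]*1000) for u in range(388,400,2)))
p,r=Rt();w=ctrl.camera('wrist');img=w['img'].astype(int)
u,v=np.meshgrid(np.arange(640),np.arange(330));W=wray(np.column_stack([u.ravel(),v.ravel()]),p,r,w,.022).reshape(330,640,3)
m=((img[:330,:,0]>150)&(img[:330,:,0]-img[:330,:,2]>45)&(abs(W[...,0]-.43)<.07)&(abs(W[...,1]-.16)<.06)).astype(np.uint8)
k,l,s,_=cv2.connectedComponentsWithStats(m)
for i in range(1,k):
    if s[i,4]>60: print('wrist',s[i],rect(W[l==i]),'depth',np.median(w['z_map'][:330][l==i]))
E
```

```text
219 (389,135,-2) (413,141,24) (439,146,54) (441,151,58) (444,157,62) (446,162,65)
221 (398,136,-1) (420,142,23) (441,147,48) (438,152,47) (443,157,53) (444,163,56)
223 (410,137,4) (426,143,22) (442,148,42) (444,153,45) (446,158,49) (441,164,45)
225 (418,138,4) (434,144,24) (446,149,38) (442,154,35) (446,159,42) (599,163,210)
227 (421,139,0) (443,145,26) (436,150,20) (446,155,31) (444,160,31) (601,163,207)
229 (427,140,-1) (445,146,20) (445,151,21) (445,156,23) (446,161,26) (607,164,207)
231 (437,141,1) (451,147,19) (449,152,18) (452,157,23) (451,162,23) (611,165,205)
233 (443,142,0) (456,148,16) (457,153,19) (457,158,21) (611,162,197) (609,166,197)
235 (451,143,1) (462,149,16) (457,154,11) (461,159,17) (610,162,190) (611,167,192)
237 (458,144,1) (459,150,4) (456,155,2) (459,160,7) (611,163,185) (610,167,185)
239 (465,145,1) (460,151,-2) (460,156,0) (458,161,-1) (609,164,175) (612,168,180)
wrist [ 214  117  115  181 8272] [450.8, 194.3, 51.4, 98.4, 89.9] depth 0.17792751
wrist [ 328  137  106   93 5353] [482.9, 144.0, 50.4, 44.5, 78.9] depth 0.17498153
wrist [ 398  165   48   79 1829] [475.7, 111.2, 44.2, 22.2, 0.4] depth 0.18308549
wrist [317 172  16  33 304] [473.3, 165.8, 16.7, 7.3, 12.7] depth 0.17801853
wrist [ 287  214   68   35 1649] [449.7, 163.4, 19.7, 35.2, 10.8] depth 0.1622273
```

Call:
servo_tool(series="1 0 0 -0.03 0 0 0;1 0 0 -0.07 0 0 0;1 0 0 -0.1 0 0 0;1 0 0 -0.1 0 0 0;1 0 0 -0.1 0 0 0")

```text
time_s: 33.88
eef_pos: [0.4364, 0.1602, 0.1255]
eef_rot: [-0.002, 0.995, 0.097, 0.002]
wrist_force: [-0.1, -0.5, -0.5]
opening: 0.002
grasp_force: 0.0
```

```bash
python3 - <<'E'
from h import *
st();p,r=Rt()
for n in ('side',):
    S=cloud(ctrl.camera(n))
    m=(abs(S[...,0]-p[0])<.03)&(abs(S[...,1]-p[1])<.06)&(S[...,2]>.04)&(S[...,2]<.3)
    Q=S[m];o=Q[Q[:,2].argsort()];print(len(Q),o[:12].round(3).tolist())
    for lo in np.arange(.06,.22,.01):
        k=(Q[:,2]>=lo)&(Q[:,2]<lo+.01); print(round(lo,2),k.sum(),np.percentile(Q[k],[2,98],axis=0).round(3).tolist() if k.sum() else '')
w=ctrl.camera('wrist');z=w['z_map'];T=w['T_tool_cam'];f=200/math.tan(math.radians(w['fovy'])/2)
u,v=np.meshgrid(np.arange(640),np.arange(400));d=np.stack([u-w['cx'],v-w['cy']],-1);rr=np.hypot(d[...,0],d[...,1])+1e-9;th=rr/f
X=np.stack([d[...,0]/rr*np.tan(th)*z,d[...,1]/rr*np.tan(th)*z,z],-1)@T[:3,:3].T+T[:3,3]
m=(z>0)&(abs(X[...,0])<.03)&(abs(X[...,1])<.06)&(X[...,2]<.06)&(X[...,2]>-.1)
print('tool frame finger z max',np.percentile(X[m],[1,50,99,100],axis=0).round(4).tolist())
# block
m=(abs((X@r.T+p)[...,2]-.022)<.007)
G=X@r.T+p;k=m&(abs(G[...,0]-.434)<.06)&(abs(G[...,1]-.16)<.05);print('block',k.sum(),rect(G[k]))
E
```

```text
33.88 [0.4364 0.1602 0.1255] q [0.09 0.05 1.97 0.   1.12 1.47] F [-0.1 -0.5 -0.5] op 0.002 gf 0.0
1240 [[0.446, 0.156, 0.131], [0.444, 0.168, 0.132], [0.447, 0.158, 0.133], [0.446, 0.166, 0.134], [0.448, 0.161, 0.134], [0.447, 0.163, 0.134], [0.439, 0.172, 0.135], [0.447, 0.156, 0.136], [0.44, 0.17, 0.136], [0.447, 0.158, 0.137], [0.445, 0.168, 0.137], [0.447, 0.16, 0.137]]
0.06 0 
0.07 0 
0.08 0 
0.09 0 
0.1 0 
0.11 0 
0.12 0 
0.13 20 [[0.438, 0.152, 0.131], [0.449, 0.173, 0.14]]
0.14 29 [[0.439, 0.149, 0.14], [0.449, 0.173, 0.149]]
0.15 37 [[0.437, 0.147, 0.15], [0.449, 0.174, 0.159]]
0.16 32 [[0.436, 0.148, 0.16], [0.452, 0.172, 0.17]]
0.17 55 [[0.428, 0.134, 0.172], [0.453, 0.191, 0.18]]
0.18 135 [[0.421, 0.129, 0.181], [0.456, 0.196, 0.19]]
0.19 88 [[0.422, 0.12, 0.19], [0.457, 0.205, 0.2]]
0.2 126 [[0.42, 0.111, 0.2], [0.459, 0.212, 0.21]]
0.21 131 [[0.431, 0.106, 0.21], [0.459, 0.217, 0.22]]
tool frame finger z max [[-0.0093, -0.0561, -0.0994], [0.0107, 0.0002, -0.08], [0.0188, 0.0562, -0.017], [0.0202, 0.06, -0.0074]]
block 2595 [432.2, 159.7, 55.5, 36.0, 10.5]
```

The depth views show the real fingertips about 6 mm behind the reported TCP, not 25 mm ahead. Both closes therefore passed over the block. It lies untouched at (0.432,0.160), so I'll go lower.

Call:
servo_tool(series="-0.3 -0.004 0 0 0 0 0;-0.3 -0.004 0 0.02 0 0 0;-0.3 -0.004 0 0.05 0 0 0;-0.3 -0.004 0 0.08 0 0 0;-0.3 -0.004 0 0.1 0 0 0;-0.3 -0.004 0 0.112 0 0 0;-0.3 -0.004 0 0.12 0 0 0;-0.3 -0.004 0 0.1265 0 0 0;-0.3 -0.004 0 0.1265 0 0 0")

```text
time_s: 34.73
eef_pos: [0.4292, 0.1594, -0.0045]
eef_rot: [-0.002, 0.995, 0.097, -0.002]
wrist_force: [-0.8, -0.5, 0.4]
opening: 0.654
grasp_force: 0.0
```

Call:
servo_tool(series="1 0 0 0 0 0 0;1 0 0 0 0 0 0;1 0 0 0 0 0 0;1 0 0 0 0 0 0;1 0 0 0 0 0 0;1 0 0 0 0 0 0;1 0 0 0 0 0 0;1 0 0 0 0 0 0")

```text
time_s: 35.4
eef_pos: [0.4314, 0.1597, -0.0023]
eef_rot: [-0.002, 0.995, 0.097, -0.0]
wrist_force: [-1.4, -1.1, 5.7]
opening: 0.406
grasp_force: 60.9
```

Call:
servo_tool(series="1 0 0 -0.01 0 0 0;1 0 0 -0.04 0 0 0;1 0 0 -0.08 0 0 0;1 0 0 -0.12 0 0 0;1 0 0 -0.16 0 0 0;1 0 0 -0.2 0 0 0;1 0 0 -0.2 0 0 0")

```text
time_s: 35.98
eef_pos: [0.4356, 0.1595, 0.206]
eef_rot: [-0.002, 0.995, 0.097, 0.007]
wrist_force: [0.9, -0.2, 1.5]
opening: 0.405
grasp_force: 60.2
```

Call:
servo_tool(series="1 0.006 0.032 0 0 0 -6.5;1 0.012 0.064 0 0 0 -13;1 0.018 0.096 0 0 0 -19.5;1 0.024 0.128 0 0 0 -26;1 0.03 0.16 0 0 0 -32.5;1 0.036 0.192 0 0 0 -39;1 0.042 0.224 0 0 0 -45.5;1 0.048 0.256 0 0 0 -52;1 0.054 0.288 0 0 0 -58.5;1 0.06 0.32 0 0 0 -65;1 0.066 0.35 0 0 0 -71.5;1 0.066 0.35 0 0 0 -76")

```text
time_s: 36.98
eef_pos: [0.5643, -0.1771, 0.1958]
eef_rot: [-0.0, 0.724, 0.69, 0.0]
wrist_force: [-0.7, 0.8, 0.8]
opening: 0.405
grasp_force: 60.3
```

```bash
python3 - <<'E'
from h import *
st();p,r=Rt();w=LG+XS*.237;to(w[0],w[1],.024,-2.9)
P=stand(cloud(ctrl.camera('side')));x,y,z=P[...,0],P[...,1],P[...,2]
k=(abs(z-.022)<.004)&(x>.17)&(x<.31)&(abs(y)<.1);print('low half floor x',np.percentile(x[k],[1,99]).round(3),k.sum())
k=(z>.07)&(z<.1)&(x>.16)&(x<.2)&(abs(y)<.09);print('divider',np.percentile(P[k],[2,98],axis=0).round(3).tolist())
E
```

```text
36.98 [ 0.5643 -0.1771  0.1958] q [-0.5   0.25  1.59  0.    1.3  -0.46] F [-0.7  0.8  0.8] op 0.405 gf 60.3
shift [0.0063 0.0005 0.1718] turn [-0.03 -0.05  0.1 ] yaw -2.8
low half floor x [0.172 0.29 ] 1800
divider [[0.171, -0.071, 0.071], [0.178, 0.075, 0.094]]
```

Call:
servo_tool(series="1 0.003 0 0.03 0 0 0;1 0.003 0 0.07 0 0 0;1 0.003 0 0.11 0 0 0;1 0.003 0 0.14 0 0 0;1 0.003 0 0.155 0 0 0;1 0.003 0 0.163 0 0 0;1 0.003 0 0.168 0 0 0;1 0.003 0 0.171 0 0 0;1 0.003 0 0.171 0 0 0")

```text
time_s: 37.78
eef_pos: [0.5635, -0.1683, 0.0254]
eef_rot: [-0.001, 0.725, 0.689, 0.001]
wrist_force: [-0.3, 0.7, -0.3]
opening: 0.404
grasp_force: 60.2
```

```bash
python3 -c "
from h import *
st()"
```

```text
37.78 [ 0.5635 -0.1683  0.0254] q [-0.49  0.46  1.69  0.    0.99 -0.44] F [-0.3  0.7 -0.3] op 0.404 gf 60.2
```

Call:
servo_tool(series="1 0 0 0.002 0 0 0;1 0 0 0.002 0 0 0;-0.3 0 0 0.002 0 0 0;-0.3 0 0 0.002 0 0 0;-0.3 0 0 0.002 0 0 0;-0.3 0 0 0.002 0 0 0;-0.3 0 0 -0.02 0 0 0;-0.3 0 0 -0.06 0 0 0;-0.3 0 0 -0.1 0 0 0;-0.3 0 0 -0.14 0 0 0;-0.3 0 0 -0.18 0 0 0;-0.3 0 0 -0.22 0 0 0")

```text
time_s: 38.78
eef_pos: [0.563, -0.1688, 0.2467]
eef_rot: [-0.002, 0.725, 0.689, 0.0]
wrist_force: [1.3, -0.6, 0.2]
opening: 0.651
grasp_force: 0.0
```

Call:
servo_tool(series="-0.3 0.035 0 -0.01 0 0 0;-0.3 0.07 0 -0.02 0 0 0;-0.3 0.105 -0.02 -0.03 0 0 0;-0.3 0.14 -0.04 -0.04 0 0 0;-0.3 0.175 -0.06 -0.04 0 0 0;-0.3 0.21 -0.08 -0.04 0 0 0;-0.3 0.245 -0.1 -0.04 0 0 0;-0.3 0.28 -0.12 -0.04 0 0 0;-0.3 0.31 -0.14 -0.04 0 0 0;-0.3 0.34 -0.16 -0.04 0 0 0;-0.3 0.34 -0.16 -0.04 0 0 0")

```text
time_s: 39.7
eef_pos: [0.4176, 0.183, 0.2863]
eef_rot: [-0.003, 0.723, 0.691, 0.001]
wrist_force: [0.1, -0.6, -0.1]
opening: 0.653
grasp_force: 0.0
```

```bash
python3 - <<'E'
from h import *
st()
for n in('side','top'):
    c=ctrl.camera(n);W=cloud(c);P=stand(W);x,y,z=P[...,0],P[...,1],P[...,2];print(n)
    k=(abs(x-.237)<.06)&(abs(y)<.09)&(z>.032)&(z<.06)&(np.hypot(x-.175,y)<.11)&(x>.187);print(' block',k.sum(),rect(P[k]) if k.sum() else '',z[k].max().round(3) if k.sum() else '')
    m=((x>.06)&(x<.168)&(np.hypot(x-.175,y)<.113)&(z>.04)&(z<.08)).astype(np.uint8);q,l,s,_=cv2.connectedComponentsWithStats(m)
    for i in range(1,q):
        if s[i,4]>40: print(' spool',s[i,4],P[l==i].min(0).round(3),P[l==i].max(0).round(3))
    k=(W[...,2]>.105)&(W[...,2]<.13)&(abs(W[...,0]-.435)<.03)&(abs(W[...,1]+.103)<.03);print(' handle',k.sum(),W[k].mean(0).round(4) if k.sum() else '')
    k=(z>.195)&(z<.225)&(abs(x+.13)<.06)&(abs(y)<.06);print(' mouth',rect(P[k]) if k.sum() else '')
    for nm,(a,b,h0,h1) in dict(tin=(.339,-.142,.012,.03),meas=(.68,.181,.02,.035),grey=(.48,.241,.012,.028),bottle=(.345,.16,.07,.1)).items():
        k=(abs(W[...,0]-a)<.06)&(abs(W[...,1]-b)<.06)&(W[...,2]>h0)&(W[...,2]<h1);print(' ',nm,k.sum(),rect(W[k]) if k.sum() else '')
A=np.load('top0.npy')
for nm,(a,b,h0,h1) in dict(tin=(.339,-.142,.012,.03),meas=(.68,.181,.02,.035),grey=(.48,.241,.012,.028),bottle=(.345,.16,.07,.1)).items():
    k=(abs(A[...,0]-a)<.06)&(abs(A[...,1]-b)<.06)&(A[...,2]>h0)&(A[...,2]<h1);print('start top',nm,k.sum(),rect(A[k]))
E
```

```text
39.7 [0.4176 0.183  0.2863] q [ 0.15 -0.14  1.82  0.01  1.47  0.19] F [ 0.1 -0.6 -0.1] op 0.653 gf 0.0
side
 block 283 [234.7, -0.3, 38.0, 54.9, 86.3] 0.049
 spool 394 [ 0.123 -0.029  0.04 ] [0.168 0.033 0.072]
 spool 393 [ 0.066 -0.041  0.04 ] [0.11  0.023 0.072]
 handle 60 [ 0.4401 -0.1012  0.119 ]
 mouth [-126.1, -2.1, 68.9, 56.9, 89.4]
  tin 324 [329.5, -141.9, 74.5, 103.2, 87.1]
  meas 680 [692.1, 188.4, 80.4, 72.4, 32.2]
  grey 206 [482.8, 241.6, 55.8, 37.2, 36.2]
  bottle 250 [325.1, 176.8, 50.0, 104.5, 61.8]
top
 block 346 [235.2, -3.0, 36.3, 55.3, 88.6] 0.051
 spool 436 [ 0.124 -0.029  0.04 ] [0.167 0.03  0.072]
 spool 436 [ 0.065 -0.04   0.041] [0.109 0.019 0.072]
 handle 69 [ 0.4351 -0.1017  0.1217]
 mouth [-126.3, -4.4, 58.2, 65.6, 0.2]
  tin 756 [332.1, -144.5, 88.9, 73.9, 16.5]
  meas 651 [680.3, 194.7, 72.7, 84.7, 38.7]
  grey 199 [480.2, 241.3, 54.5, 35.0, 36.3]
  bottle 339 [332.0, 184.5, 52.8, 100.6, 29.0]
start top tin 757 [331.9, -144.2, 89.1, 73.7, 15.3]
start top meas 650 [675.0, 200.0, 68.6, 106.0, 25.9]
start top grey 341 [465.9, 229.2, 94.9, 41.9, 43.5]
start top bottle 337 [332.2, 184.8, 52.9, 101.0, 28.2]
```

```bash
python3 - <<'E'
from h import *
for n in('side','top'):
    P=stand(cloud(ctrl.camera(n)));x,y,z=P[...,0],P[...,1],P[...,2]
    k=(z>.084)&(z<.1)&(x>.155)&(x<.195)&(abs(y)<.08);Q=P[k];a,b=np.polyfit(Q[:,1],Q[:,0],1);print(n,k.sum(),'divider off stand y by deg',math.degrees(math.atan(-a)),b)
    k=(z>.086)&(z<.1)&(abs(x)<.015)&(abs(y)<.065);Q=P[k];a,b=np.polyfit(Q[:,1],Q[:,0],1);print('  bar',k.sum(),math.degrees(math.atan(-a)),b)
E
```

```text
side 144 divider off stand y by deg 0.14456378475293108 0.17417047500507613
  bar 325 -0.012396188506673794 -0.0006495606098727766
top 171 divider off stand y by deg 0.24900425919843888 0.17442921674947093
  bar 434 0.4463059913003586 0.0003109522981911706
```

The divider is parallel to the ledge within 0.2°, so the carousel is at its stop. The other checks also hold, so I'm handing in.

```bash
python3 -c "
from bench import ctrl
print(ctrl.hand_in())"
```

```text
the job is handed in; nothing more can be done
None
```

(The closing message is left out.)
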